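Fit gauge guards to tested extinguisher valves

TASK

Fit every gauge guard to a brass valve of its own in the bayonet mount: press the large eye of its keyhole over the stud head, then slide it down until it is fully locked and let it hang upright. One guard is still held in the marking nest: lift the spring hold-down finger by its red knob and swing it clear before lifting that guard out, do not drag the guard from under it, and finish with the finger swung back over the empty nest and down. Leave the loose valve head, collar ring and handle pin where they are.

Things in the scene. Friction and masses are not known exactly. Their poses are not given: they have to be found in the camera images.
- guard_n_mid (a point): black polymer L-shaped gauge guard in the marking nest. Point 67.5 mm above its underside, mid-thickness and mid-width of the plate; x to the front (as the foot points), y across, z up. 135 high, 64 wide, plate 5 thick; foot 8 thick, 50 long from the plate's back. Top 36 mm is a grip tab 50 wide, 10 thick (back flush with the plate's back), its centre 49.5 mm above and 2.5 forward of this point
- guard_n_eye (a point): centre of the large eye (22 x 22 mm) of that guard's keyhole, mid-thickness of the plate, 8.5 mm below its _mid point; same axes
- guard_n_seat (a point): where the stud neck's axis lies when that guard is locked: near the top end of the 11 mm wide slot that runs up from the eye, 25.5 mm above the eye's centre; same axes
- guard_a_mid (a point): a gauge guard like guard_n, standing loose on the bench (may be absent). Point half-way up, mid-thickness and mid-width of its plate; same axes as guard_n_mid. Tab centre 49.5 mm above and 2.5 mm forward of this point. Guards on the bench stand with this point 67.5 mm up
- guard_a_eye (a point): centre of the large eye (22 x 22 mm) of that guard's keyhole, mid-thickness of the plate, 8.5 mm below its _mid point; same axes
- guard_a_seat (a point): where the stud neck's axis lies when that guard is locked: near the top end of the 11 mm wide slot that runs up from the eye, 25.5 mm above the eye's centre; same axes
- guard_b_mid (a point): a gauge guard like guard_n, standing loose on the bench (may be absent). Point half-way up, mid-thickness and mid-width of its plate; same axes as guard_n_mid. Turned-up flanges 12 mm high run along both sides of the foot; its front edge is open
- guard_b_eye (a point): centre of the large eye (22 x 22 mm) of that guard's keyhole, mid-thickness of the plate, 8.5 mm below its _mid point; same axes
- guard_b_seat (a point): where the stud neck's axis lies when that guard is locked: near the top end of the 11 mm wide slot that runs up from the eye, 25.5 mm above the eye's centre; same axes
- guard_c_mid (a point): a gauge guard like guard_n, standing loose on the bench (may be absent). Point half-way up, mid-thickness and mid-width of its plate; same axes as guard_n_mid. The weighted foot makes it stand firmly; all guards weigh about 0.2 kg
- guard_c_eye (a point): centre of the large eye (22 x 22 mm) of that guard's keyhole, mid-thickness of the plate, 8.5 mm below its _mid point; same axes
- guard_c_seat (a point): where the stud neck's axis lies when that guard is locked: near the top end of the 11 mm wide slot that runs up from the eye, 25.5 mm above the eye's centre; same axes
- stud1 (a point): stud on the front of the first brass valve body in the fixed blue bayonet mount: point on its axis, middle of the neck, 120 mm above the bench. x points out of the stud, away from the valve, y along the row, z up. Steel neck 7 mm in diameter, 9 long, then a head 16 in diameter, 6 thick, its front 10.5 in front of this point; 4.5 behind the point is the brass boss, 20 in diameter
- stud2 (a point): second stud, like stud1. Studs are 94 mm apart. The valve tops are 131 mm above the bench, about 20 to 60 mm behind the boss face
- stud3 (a point): third stud, like stud1. Flush with the boss face and 60 mm below the stud is a gauge bezel 44 mm in diameter, on which a hanging guard's plate leans
- stud4 (a point): fourth stud, like stud1. A guard locked on a stud hangs with its underside about 35 mm above the bench, foot pointing out
- nest_cavity (a point): centre of the floor of the open cavity (54 x 68 mm, 8 deep) in the fixed aluminium marking nest, 8 mm above the bench; guard_n's foot sits in it with 2 mm play. x is the way guard_n's foot points, z up
- finger_post (a point): axis of the steel post on which the finger lifts and swings, 50 mm in front (nest x) of the cavity centre, fixed; point 42 mm above the bench, post top 74. The finger is a level steel bar 16 wide, 9 thick, underside 16 mm above the bench when down; its nose reaches 45 mm from the post over the guard's foot between the flanges, its tail with the knob points the other way
- finger_knob (a point): grip point of the upright red knob on the finger's tail, 45 mm from the post axis, 46 mm above the bench when down; x points from the post to the knob. The knob is a plain stem 22 mm in diameter from 25 to 65 mm above the bench
- finger_lift (a joint): how far the finger is lifted, m: 0 down, 0.03 fully up; a spring (and its weight) pulls it down with 5 N at 0 to 10 N at the top. It must be up more than 12 mm for the nose to clear the guard's flanges
- finger_swing (a joint): swing of the finger about the post, rad, counter-clockwise seen from above: 0 straight over the cavity, stop at 1.6; it stays where it is left (slight friction). Past about 1.0 the nose is clear of the guard
- valve_head: bystander: loose brass valve head standing upright, 92 mm tall, 48 mm in diameter; origin at its underside
- collar_ring: bystander: pale blue plastic collar ring lying flat, 96 mm outside, 72 inside, 12 thick; origin at its underside
- handle_pin: bystander: steel handle pin lying flat, about 115 mm long; origin at its underside
There are look-alikes about, which are no part of the job. What is shaped like the part that bears guard_c_mid but blue or orange is not meant.

How it is judged (in metres and radians):
On the way, in this order (a step that is already met when the one before it is completed fails the run):
1. the hold-down finger is swung clear while the nested guard still sits in its cavity (value of joint finger_swing above 1 rad and distance of guard_n_mid from where it was at the start of the episode below 0.015 m), for 0.2 s.
2. the guard from the nest hangs locked on a stud ((distance between guard_n_seat and stud1 below 0.007 m or distance between guard_n_seat and stud2 below 0.007 m or distance between guard_n_seat and stud3 below 0.007 m or distance between guard_n_seat and stud4 below 0.007 m)), for 0.2 s.
At the end, for the whole second after the job is handed in: every guard present hangs on a stud of its own, the stud's neck within 7 mm of the seat at the top of its slot, upright within 0.2 rad and stays so; the finger is back over the nest (swing under 0.35 rad) and down (lift under 4 mm) ((distance between guard_n_seat and stud1 below 0.007 m or distance between guard_n_seat and stud2 below 0.007 m or distance between guard_n_seat and stud3 below 0.007 m or distance between guard_n_seat and stud4 below 0.007 m) and angle between each of guard_n_mid, guard_a_mid, guard_b_mid, guard_c_mid's own z axis and vertical below 0.2 rad and (distance between guard_a_seat and stud1 below 0.007 m or distance between guard_a_seat and stud2 below 0.007 m or distance between guard_a_seat and stud3 below 0.007 m or distance between guard_a_seat and stud4 below 0.007 m) and (distance between guard_b_seat and stud1 below 0.007 m or distance between guard_b_seat and stud2 below 0.007 m or distance between guard_b_seat and stud3 below 0.007 m or distance between guard_b_seat and stud4 below 0.007 m) and (distance between guard_c_seat and stud1 below 0.007 m or distance between guard_c_seat and stud2 below 0.007 m or distance between guard_c_seat and stud3 below 0.007 m or distance between guard_c_seat and stud4 below 0.007 m) and value of joint finger_swing below 0.35 rad and value of joint finger_lift below 0.004 m); the robot touches nothing.
It fails at once if the valve head is moved more than 30 mm or tipped (distance of valve_head from where it was at the start of the episode above 0.03 m or angle between valve_head's own z axis and vertical above 0.5 rad).
It fails at once if the collar ring is moved more than 30 mm or tipped (distance of collar_ring from where it was at the start of the episode above 0.03 m or angle between collar_ring's own z axis and vertical above 0.5 rad).
It fails at once if the handle pin is moved more than 30 mm or tipped (distance of handle_pin from where it was at the start of the episode above 0.03 m or angle between handle_pin's own z axis and vertical above 0.5 rad).
Of guard_a, guard_b, guard_c only 2 to 3 are there at a start; the rules pass over those that are not, and their reading is None.
At some moment in a run one of guard_a, guard_b, guard_c may be knocked a few centimetres aside while the robot is not near it.
It also fails if it takes over 200 s, if anything falls off the work surface, if the arm or the gripper's body presses on something with over 40 N, if the wrist force passes 120 N, or if a joint passes its speed limit or range.

ROBOT

A 7-joint arm with a two-finger parallel gripper is mounted at the origin on the work surface. World frame = base frame: x ahead of the robot, y to its left, z up, the work surface at z = 0. Lengths are in mm, angles in rad, forces in N, time in s.
With the tool pointing down it reaches from about 425 to 875 mm from the base axis. Payload 4.7 kg.
Tool frame: the origin (TCP) lies on the front face of the gripper's body, between the roots of the fingers; the fingertips stand 73 mm ahead of it and the grasp point (between the pads) lies 54 mm ahead of it; z points along the fingers, y is the direction in which the jaws open and shut (so a half turn about z gives the same grasp; the last joint's range is limited). The gripper opens to 85 mm and grips with 20 to 120 N. Pads are 22 mm wide; open, the fingers measure 114 mm over their backs; the gripper's body (76 mm by 85 mm) begins 54 mm behind the grasp point. The pads swing forward as they close: fully open they stand 13 mm farther back than shut.
Start: joints at [1.187, 0.321, -0.07, 1.45, 0.023, 1.371, -0.057], TCP at [251.787, -599.266, 303.949] pointing down, gripper open.
Joint ranges: [-2.86, 2.86], [-0.3, 2.09], [-1.38, 1.24], [0.06, 2.45], [-1.56, 4.7], [0.09, 2.05], [-2.69, 2.69]. Speed limits (rad/s): [2.57, 2.57, 3.14, 3.14, 3.14, 3.14, 3.14].

INTERFACE

Orientations are given as a rotation vector (axis times angle).
In Python, from station import * gives the robot as it stands. The module is installed in compiled form; this text tells all that it offers.
- The arm moves only by the tool jog_arm, never from a script. Its argument "moves" is a list that holds one entry, the list of rows, each a list of 4 numbers: the shift along the world's x, y, z normalised to -1 to 1, where 1 is 0.12 m, then the turn about the world's z normalised to -1 to 1, where 1 is 2 pi rad. In form: [[[dx, dy, dz, turn], ...]]. A call has 1 to 12 rows; each row is the pose to reach, as a shift and turn from the pose commanded when the call began, turning the shorter way round; what a row does not reach only later rows make up. A row lasts 1/12 s, in which the tool goes at most 41.7 mm and 7.16 degrees, less where a joint would pass 70% of its speed; a pose out of reach is approached as far as the arm can. A call with a number of a shift or a turn outside -1 to 1 is refused whole. A call with a gripper value outside its range is refused whole. "hand" is the finger opening in mm, from 0 to 85.4, set as the call begins (left out, the last holds). The fingers move at their own pace and stop on an object; the grip force is fixed at half the most. Time passes only in rows, so rows that repeat a pose let the fingers close. It gives the time, the measured TCP pose, the force and the opening at its end, in the units of the state.
- get_obs(): the state, without advancing time (a new reading comes with each control period).
- grab_frame(name): name is "scene" or "side" or "wrist"; returns a dict with "pixels" (384x512x3 uint8, red, green, blue), "mtx" (3x3 intrinsics, pixels), "dist_coeffs" ([k1, k2, p1, p2, k3] as OpenCV has them; the pictures are not rectified), "rvec" (rotation vector, rad) and "tvec" (3), from world to camera coordinates, as OpenCV has them. Camera axes: x right, y down, z forward; pixel columns grow to the right and rows downward; lengths in mm; the calibration is good to about 2 mm. A picture is of the moment at which its call begins. There is no depth.
- job_done(): hands the job in, once; it reports no verdict.
The state is a dict: "clock": time; "joint_positions": joint angles; "qvel": joint speeds; "tau": joint torques, N m; "tool_pos": TCP position; "tool_rot": TCP orientation; "contact_force": force on the tool from outside, world axes, zero at the start; "torque": the same for the moment, N m; "finger_gap": opening from 0.0 (shut) to 1.0 (fully open).
Only numpy, scipy, OpenCV 4.12 (cv2) and the standard library are available. Lean on these libraries where they do the work, as an engineer would, in place of code of your own. Each camera call takes 0.05 s, during which the arm holds its last target.

## Working session

There is one attempt and no reset: what is moved stays moved. The work goes in short steps, Python scripts to look and compute and a tool call to move; the robot and the scene stay as the last step left them, time stands still between calls to the robot, and variables do not carry over. Pictures are saved under pics/ and viewed, and the job is handed in when it is done.

Besides the shell and the picture viewer there is one more tool, called by a JSON object that holds its "api" and its "payload", one argument or row to a line. jog_arm: Moves the arm, as the interface text tells. Scaled input: -1 to 1 covers 0.12 m each way for a shift and 2 pi rad each way for a turn. Its arguments: {"type":"object","properties":{"moves":{"type":"array","items":{"type":"array","items":{"type":"array","items":{"type":"number","minimum":-1,"maximum":1}}}},"hand":{"type":"number"}},"required":["moves"]}

```bash
mkdir -p pics
cat > h.py <<'E'
from station import *
import numpy as np, cv2
def snap(name,fn,crop=None,scale=1):
    f=grab_frame(name); im=f["pixels"][:,:,::-1].copy()
    np.savez('pics/'+fn+'.npz',**{k:np.array(v) for k,v in f.items()})
    o=im
    if crop: o=im[crop[1]:crop[3],crop[0]:crop[2]]
    o=cv2.resize(o,None,fx=scale,fy=scale,interpolation=cv2.INTER_CUBIC)
    cv2.imwrite('pics/'+fn+'.png',o); return f
def load(fn): return dict(np.load('pics/'+fn+'.npz'))
def crop(fn,c,scale,out):
    im=load(fn)["pixels"][:,:,::-1]; o=cv2.resize(im[c[1]:c[3],c[0]:c[2]],None,fx=scale,fy=scale,interpolation=cv2.INTER_CUBIC); cv2.imwrite('pics/'+out+'.png',o)
def ray(f,uv):
    p=cv2.undistortPoints(np.array([[uv]],float),f["mtx"],f["dist_coeffs"])[0,0]
    R,_=cv2.Rodrigues(f["rvec"]); t=np.array(f["tvec"]).reshape(3)
    return -R.T@t, R.T@np.array([p[0],p[1],1.])
def plane(f,uv,z):
    o,d=ray(f,uv); return o+d*(z-o[2])/d[2]
def tri(fs,uvs):
    A=np.zeros((3,3));b=np.zeros(3)
    for f,uv in zip(fs,uvs):
        o,d=ray(f,uv);d=d/np.linalg.norm(d);P=np.eye(3)-np.outer(d,d);A+=P;b+=P@o
    x=np.linalg.solve(A,b); 
    return x
def proj(f,P):
    return cv2.projectPoints(np.array(P,float).reshape(-1,1,3),np.array(f["rvec"],float),np.array(f["tvec"],float),f["mtx"],f["dist_coeffs"])[0].reshape(-1,2)
E
python3 - <<'E'
from h import *
for n in ("scene","side","wrist"):
    f=snap(n,n+"0",scale=1.5); o,d=ray(f,(256,192)); print(n,o.round(),(d/np.linalg.norm(d)).round(2), f["mtx"][0,0])
print(get_obs())
E
```

```text
scene [1078. -730.  630.] [-0.45  0.72 -0.53] 407.12202412457293
side [171. 582. 874.] [ 0.41 -0.59 -0.7 ] 385.5781039483799
wrist [ 317. -572.  372.] [-0.27 -0.11 -0.96] 326.0011397672923
{'clock': 0.15, 'joint_positions': array([ 1.1870736 ,  0.32167704, -0.07007076,  1.45141658,  0.02259366,
        1.37080905, -0.05692444]), 'qvel': array([-1.45138072e-03, -2.85466941e-03,  3.89470476e-04, -2.87027182e-03,
        7.47559473e-04,  3.81519377e-05, -1.98291660e-03]), 'tau': array([-1.04735176e-03, -4.94096661e+01, -3.83529821e-01, -3.14685273e+01,
        1.29756462e-02,  8.26033502e-03, -2.99213445e-05]), 'tool_pos': array([ 251.65509387, -598.97192381,  303.04781826]), 'tool_rot': array([-3.07820667e+00, -6.20472775e-01,  6.04306975e-04]), 'contact_force': array([-0.36500713, -0.48380273, -0.12920202]), 'torque': array([ 0.03536975, -0.06983704,  0.01466784]), 'finger_gap': 0.999172007141736}
```

View pics/scene0.png

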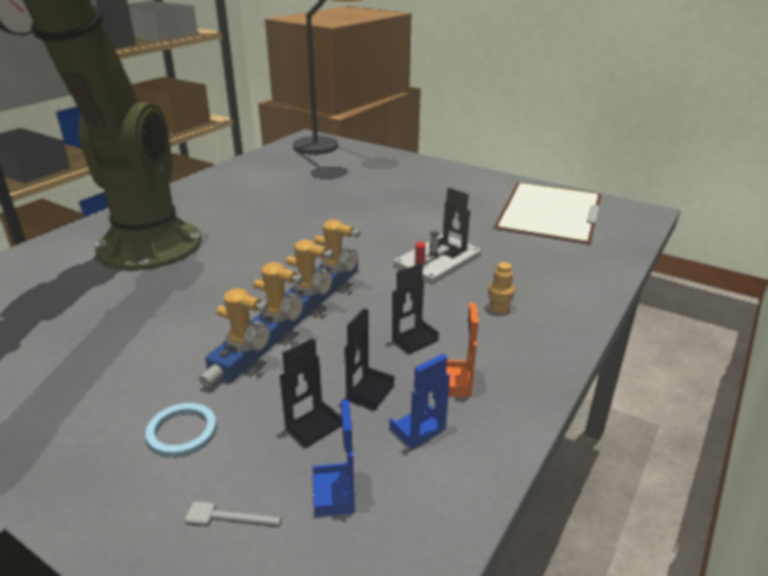

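View pics/side0.png

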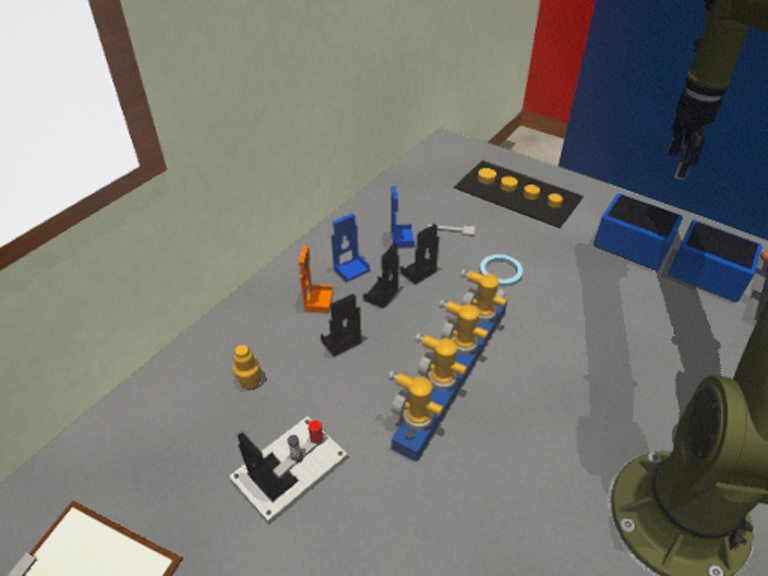

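View pics/wrist0.png

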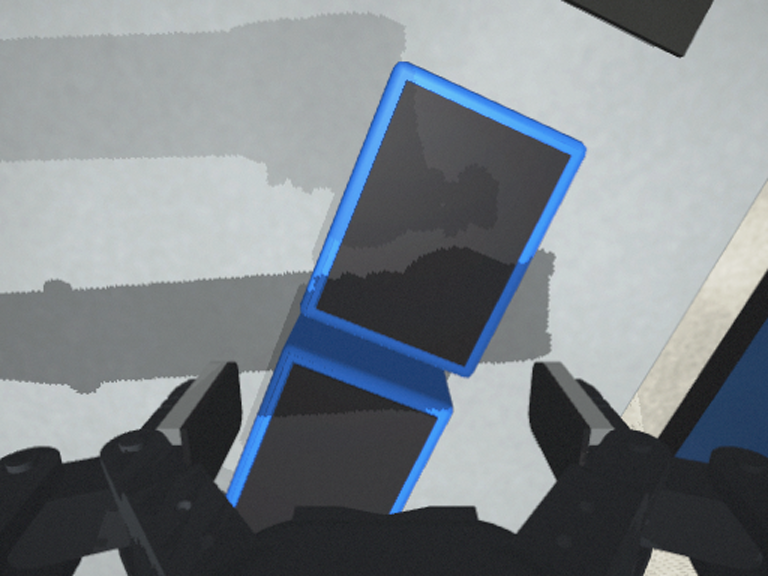

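The scene view shows three black guards at about (305,390), (365,360) and (410,310), plus the nest at (440,245). There are also blue and orange look-alikes. The side view shows the same things, with the valve row at (400–490, 290–400). Next I'll enlarge these.

Run:
```python
from h import *
crop('scene0',(125,135,265,265),5.5,'c1'); crop('scene0',(180,170,310,300),4.5,'c2'); crop('scene0',(255,120,345,190),8,'c3')
crop('side0',(250,170,345,310),4.2,'c4'); crop('side0',(190,115,300,240),4.8,'c5'); crop('side0',(145,270,245,350),8,'c6')
```

```text
(no output)
```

View pics/c1.png

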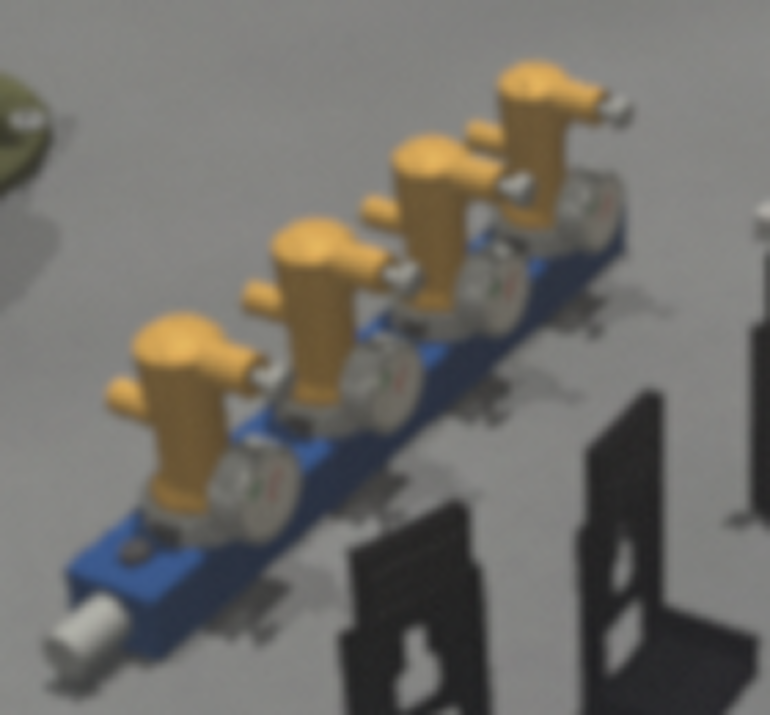

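View pics/c2.png

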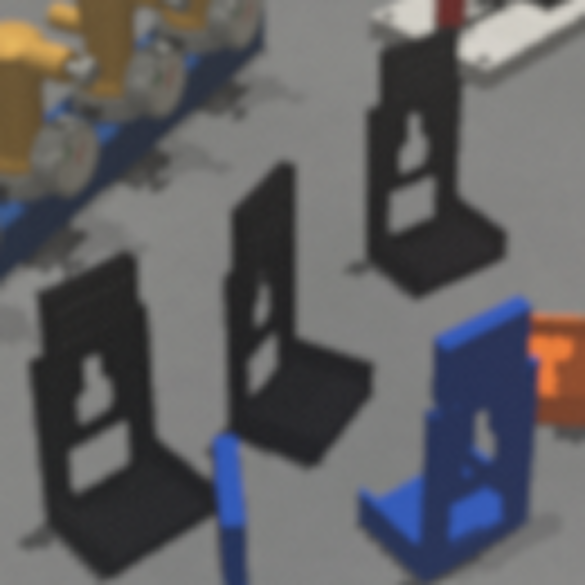

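View pics/c3.png

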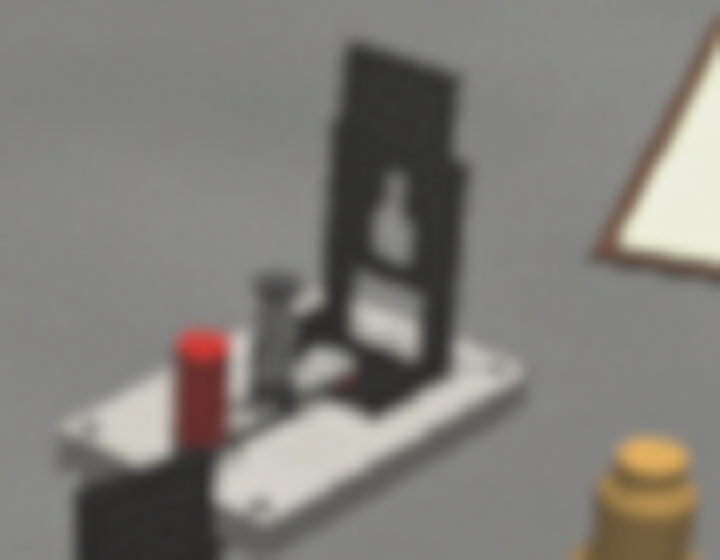

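View pics/c4.png

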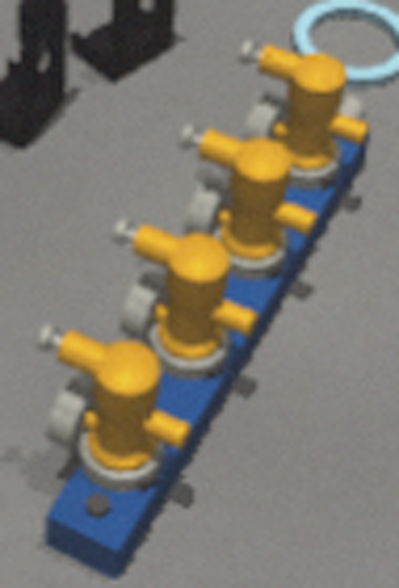

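View pics/c5.png

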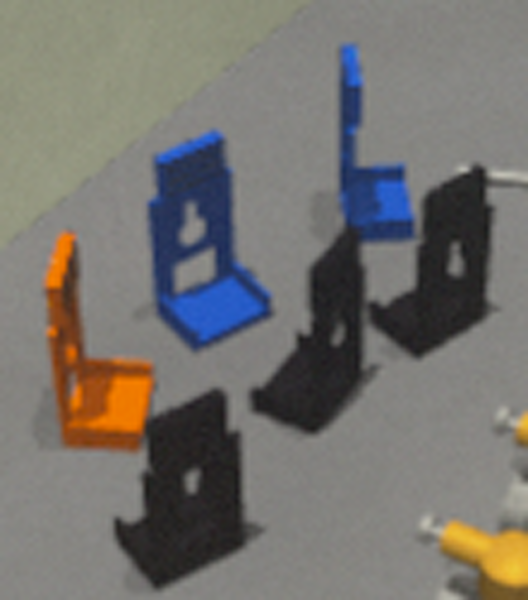

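View pics/c6.png

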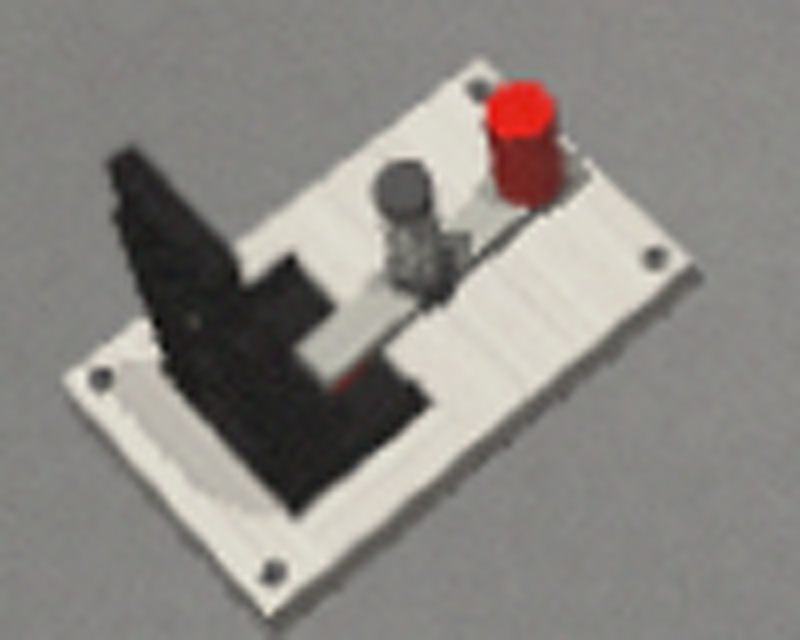

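Run:
```python
from h import *
S=load('scene0');D=load('side0')
def sc(p,k,o): return (p[0]/k+o[0],p[1]/k+o[1])
def both(n,a,b,z):
    print(n,'tri',tri([S,D],[a,b]).round(1),'scene',plane(S,a,z)[:2].round(1),'side',plane(D,b,z)[:2].round(1))
both('knob',(280.25,163.1),(210.1,283.5),65)
both('post',(289.5,155.4),(195.5,293.5),74)
for i,(a,b) in enumerate(zip([(268,375),(403,275),(518,185),(617,108)],[(250,48),(187,133),(122,230),(47,337)])):
    both('stud%d'%i,sc(a,5.5,(125,135)),sc(b,4.2,(250,170)),120)
for n,a,b in [('g1L',(38,293),(428,190)),('g1R',(130,255),(483,168)),('g2L',(233,210),(313,268)),('g2R',(287,162),(357,230)),('g3L',(382,48),(148,418)),('g3R',(460,30),(222,392))]:
    both(n,sc(a,4.5,(180,170)),sc(b,4.8,(190,115)),135)
# nest guard tab
both('nL',sc((350,45),8,(255,120)),sc((125,150),8,(145,270)),143)
both('nR',sc((460,75),8,(255,120)),sc((240,260),8,(145,270)),143)
for p in [(480,60),(695,260),(270,612),(68,378)]: print(plane(D,sc(p,8,(145,270)),16)[:2].round(1))
```

```text
knob tri [559.2 220.7  61.3] scene [564.2 216.5] side [555.4 221.2]
post tri [565.9 265.8  69.8] scene [571.1 260.3] side [561.9 266.5]
stud0 tri [ 509.9 -180.8  122.5] scene [ 507.9 -177.8] side [ 510.5 -184. ]
stud1 tri [504.2 -86.7 121.4] scene [503.2 -84.8] side [504.5 -88.3]
stud2 tri [495.4   8.3 120.8] scene [495.7  10. ] side [494.8   6.9]
stud3 tri [487.7 102.  120. ] scene [488.6 102.7] side [486.7 101.3]
g1L tri [ 633.8 -246.7  125.2] scene [ 626.6 -263.8] side [ 639.5 -222.8]
g1R tri [ 631.8 -237.6  143.9] scene [ 643.2 -220. ] side [ 622.4 -262.5]
g2L tri [ 657.9 -141.1  118.8] scene [ 661.7 -166.2] side [ 656.7 -118.6]
g2R tri [ 658.5 -142.6  147.7] scene [ 660.4 -119.1] side [ 654.7 -163.9]
g3L tri [648.3  24.6 127.6] scene [ 6.417e+02 -1.000e-01] side [659.9  38.9]
g3R tri [655.3  13.7 141.3] scene [667.2  39.8] side [638.2  -1.2]
nL tri [578.6 326.3 153.4] scene [560.4 332.4] side [598.6 328.8]
nR tri [580.1 339.4 127.1] scene [608.7 329.3] side [549.6 335.6]
[601.2 192.8]
[499.1 211.3]
[530.5 372.7]
[630.7 353.2]
```

Identification: the three black guards in side view (c5) are at (455,260), (320,340) and (190,490). They match the "black polymer" description, and the blue ×2 and orange ones are look-alikes. The nest is at (nest yaw ≈ −100°), the knob is at about (559,221), and the studs face +4.5°. I'm moving over there and will refine the positions with the wrist camera.

{"api": "jog_arm", "payload": {
  "moves": [
    [[0.5, 0.5, 0.1, 0.09], [1, 1, 0.2, 0.187], [1, 1, 0.2, 0.187], [1, 1, 0.2, 0.187], [1, 1, 0.2, 0.187], [1, 1, 0.2, 0.187], [1, 1, 0.2, 0.187], [1, 1, 0.2, 0.187], [1, 1, 0.2, 0.187], [1, 1, 0.2, 0.187]]
  ],
  "hand": 85
}}

```text
clock: 0.98
tool_pos: [371.7, -479.1, 327.5]
tool_rot: [-2.212, -2.229, -0.0]
contact_force: [-0.0, 0.5, 0.3]
finger_gap: 0.995
```

{"api": "jog_arm", "payload": {
  "moves": [
    [[1, 1, 0, 0], [1, 1, 0, 0], [1, 1, 0, 0], [1, 1, 0, 0], [1, 1, 0, 0]]
  ]
}}

```text
clock: 1.4
tool_pos: [498.4, -349.9, 328.0]
tool_rot: [-2.204, -2.238, -0.011]
contact_force: [0.5, 1.5, 0.2]
finger_gap: 0.994
```

{"api": "jog_arm", "payload": {
  "moves": [
    [[0.6, 1, 0, 0], [0.6, 1, 0, 0], [0.6, 1, 0, 0], [0.6, 1, 0, 0], [0.6, 1, 0, 0]]
  ]
}}

```text
clock: 1.82
tool_pos: [566.3, -232.8, 327.9]
tool_rot: [-2.207, -2.234, -0.005]
contact_force: [-0.0, 0.2, -0.9]
finger_gap: 0.998
```

```bash
cat >> h.py <<'E'
def st():
    o=get_obs(); R,_=cv2.Rodrigues(o['tool_rot'])
    print('t %.2f'%o['clock'],'tcp',o['tool_pos'].round(1),'yawY %.1f'%np.degrees(np.arctan2(R[1,1],R[0,1])),'tilt %.2f'%np.degrees(np.arccos(-R[2,2])),'F',o['contact_force'].round(1),'gap %.1f'%(o['finger_gap']*85.4),'j7 %.2f'%o['joint_positions'][6])
E
python3 - <<'E'
from h import *
st(); snap('wrist','w1',scale=1.5)
E
```

```text
t 1.82 tcp [ 566.3 -232.8  327.9] yawY 0.7 tilt 0.19 F [-0.   0.2 -0.9] gap 85.3 j7 0.27
```

View pics/w1.png

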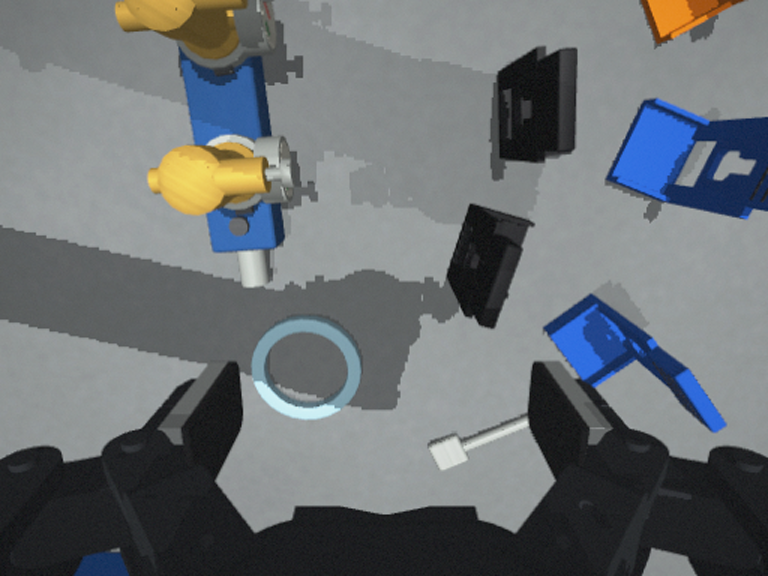

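Wrist view: guards 1 and 2 are at (490,265) and (540,105), with feet pointing away from the mount on the far side. The lower valve's stud is at (275,175). Continuing to the nest.

{"api": "jog_arm", "payload": {
  "moves": [
    [[0, 1, 0, 0], [0, 1, 0, 0], [0, 1, 0, 0], [0, 1, 0, 0]]
  ]
}}

```text
clock: 2.2
tool_pos: [563.8, -111.1, 328.5]
tool_rot: [-2.207, -2.233, -0.005]
contact_force: [0.4, 1.8, 0.1]
finger_gap: 0.995
```

{"api": "jog_arm", "payload": {
  "moves": [
    [[0, 1, 0, 0], [0, 1, 0, 0], [0, 1, 0, 0], [0, 1, 0, 0]]
  ]
}}

```text
clock: 2.53
tool_pos: [563.1, 8.6, 328.5]
tool_rot: [-2.207, -2.233, -0.005]
contact_force: [0.3, 1.4, 1.3]
finger_gap: 0.996
```

{"api": "jog_arm", "payload": {
  "moves": [
    [[-0.1, 1, 0, -0.03], [-0.1, 1, 0, -0.03], [-0.1, 1, 0, -0.03], [-0.1, 1, 0, -0.03], [-0.1, 1, 0, -0.03]]
  ]
}}

```text
clock: 2.95
tool_pos: [551.4, 122.0, 328.1]
tool_rot: [2.414, 2.01, 0.0]
contact_force: [-0.6, -0.2, -0.2]
finger_gap: 0.997
```

Run:
```python
from h import *
st(); snap('wrist','w2',scale=1.5)
```

```text
t 2.95 tcp [551.4 122.  328.1] yawY -10.4 tilt 0.02 F [-0.6 -0.2 -0.2] gap 85.1 j7 -0.54
```

View pics/w2.png

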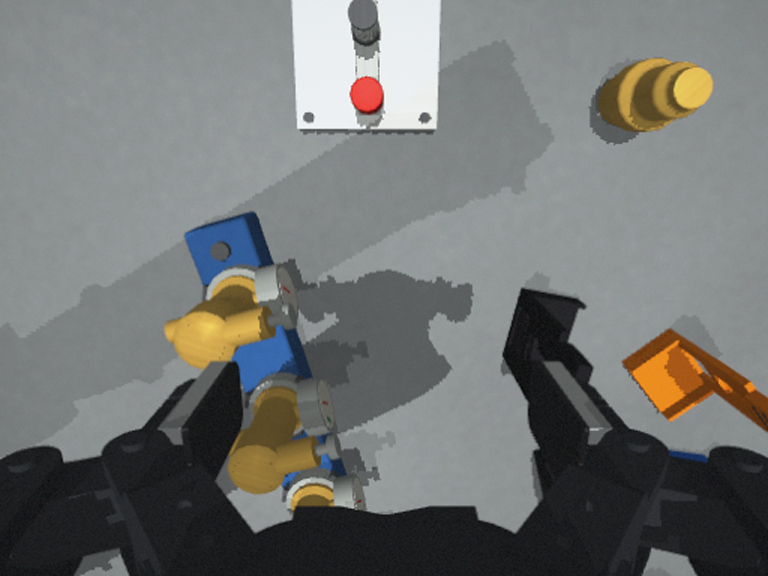

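Wrist view: knob top at (367,95), post top at (363,12), and the finger's axis runs nearly along the image's vertical.

Run:
```python
from h import *
f=load('w2'); im=f['pixels'].astype(int)
m=((im[:,:,0]>200)&(im[:,:,1]<70)).astype(np.uint8)
M=cv2.moments(m,True); c=(M['m10']/M['m00'],M['m01']/M['m00']); print(c,M['m00'])
k=plane(f,c,65); p=plane(f,(363/1.5,12/1.5),74); print(k,p,np.degrees(np.arctan2(*(k-p)[[1,0]])))
```

```text
(243.21428571428572, 63.82857142857143) 70.0
[557.77837164 221.09918306  65.        ] [565.96106489 266.69217966  74.        ] -100.17470109620562
```

{"api": "jog_arm", "payload": {
  "moves": [
    [[0.053, 0.826, 0, 0], [0.053, 0.826, 0, 0], [0.053, 0.826, -0.2, 0], [0.053, 0.826, -1, 0], [0.053, 0.826, -1, 0], [0.053, 0.826, -1, 0], [0.053, 0.826, -1, 0], [0.053, 0.826, -1, 0]]
  ],
  "hand": 60
}}

```text
clock: 3.67
tool_pos: [559.3, 217.9, 208.5]
tool_rot: [2.421, 2.001, -0.001]
contact_force: [0.2, -0.7, 0.9]
finger_gap: 0.703
```

Run:
```python
from h import *
st(); f=snap('wrist','w3',scale=1.5)
im=f['pixels'].astype(int)
m=((im[:,:,0]>200)&(im[:,:,1]<70)).astype(np.uint8)
M=cv2.moments(m,True); c=(M['m10']/M['m00'],M['m01']/M['m00']); print(c,M['m00'],plane(f,c,65))
```

```text
t 3.67 tcp [559.3 217.9 208.5] yawY -10.9 tilt 0.03 F [ 0.2 -0.7  0.9] gap 60.1 j7 -0.79
(252.86552567237163, 190.30317848410758) 409.0 [559.12128961 225.68264188  65.        ]
```

View pics/w3.png

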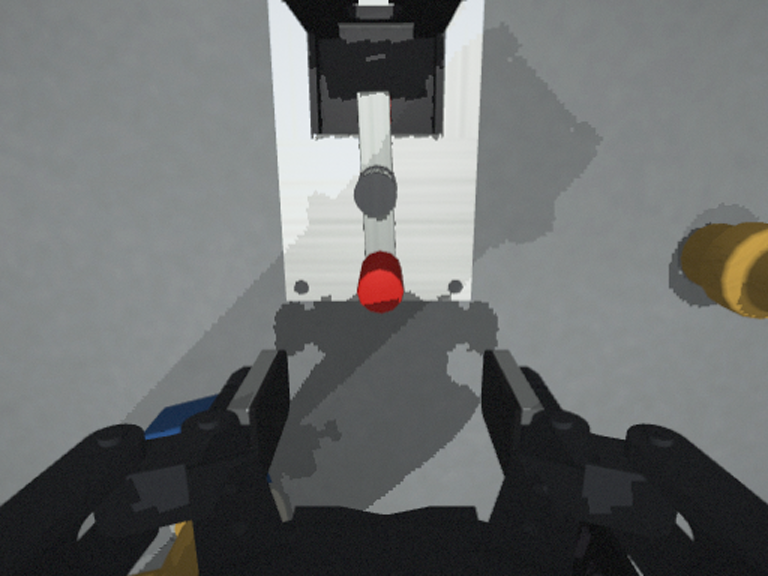

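Knob top at (380,290), centred between the jaws. I'm descending and closing.

{"api": "jog_arm", "payload": {
  "moves": [
    [[0, 0.03, -0.3, 0], [0, 0.03, -0.6, 0], [0, 0.03, -0.87, 0], [0, 0.03, -0.87, 0], [0, 0.03, -0.87, 0], [0, 0.03, -0.87, 0]]
  ]
}}

```text
clock: 4.22
tool_pos: [560.3, 224.2, 107.0]
tool_rot: [2.418, 2.003, 0.008]
contact_force: [0.4, 0.0, 0.3]
finger_gap: 0.698
```

{"api": "jog_arm", "payload": {
  "moves": [
    [[0, 0, 0, 0], [0, 0, 0, 0], [0, 0, 0, 0], [0, 0, 0, 0], [0, 0, 0, 0], [0, 0, 0, 0]]
  ],
  "hand": 0
}}

```text
clock: 4.72
tool_pos: [559.0, 223.7, 105.4]
tool_rot: [2.418, 2.004, 0.003]
contact_force: [-1.1, -1.8, 7.4]
finger_gap: 0.238
```

Run:
```python
from h import *
st(); f=snap('wrist','w4',scale=1.5)
```

```text
t 4.72 tcp [559.  223.7 105.4] yawY -10.7 tilt 0.14 F [-1.1 -1.8  7.4] gap 20.3 j7 -0.86
```

View pics/w4.png

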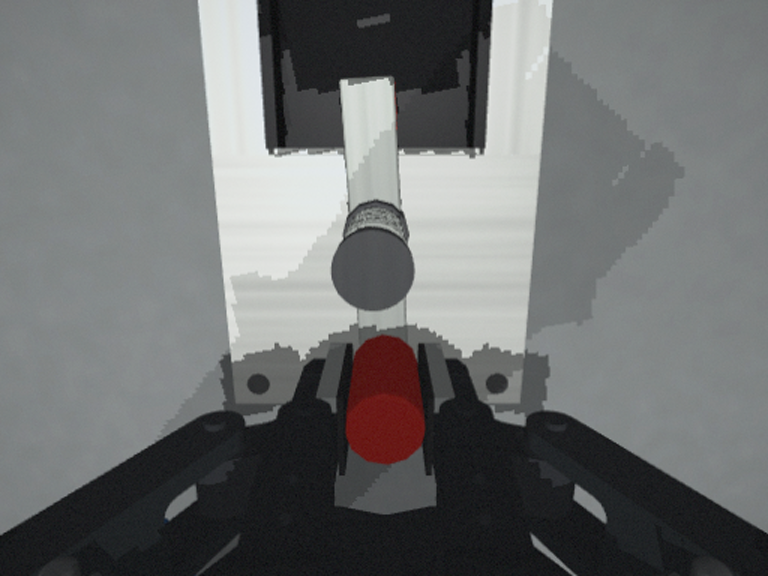

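Knob gripped (gap 20). Lifting 22 mm.

{"api": "jog_arm", "payload": {
  "moves": [
    [[0, 0, 0.1, 0], [0, 0, 0.18, 0], [0, 0, 0.18, 0], [0, 0, 0.18, 0]]
  ]
}}

```text
clock: 5.1
tool_pos: [558.7, 223.9, 125.3]
tool_rot: [2.418, 2.005, 0.004]
contact_force: [5.1, 3.6, -8.3]
finger_gap: 0.236
```

Run:
```python
from h import *
st(); f=snap('wrist','w5',scale=1.5)
v=np.array([-7.5,-44.])
for i in range(1,13):
    t=np.radians(min(6.3*i,76)); c,s=np.cos(t),np.sin(t); d=np.array([[c,-s],[s,c]])@v-v
    print([round(d[0]/120,3),round(d[1]/120,3),0,round(t/2/np.pi,4)],end=', ')
```

```text
t 5.10 tcp [558.7 223.9 125.3] yawY -10.7 tilt 0.14 F [ 5.1  3.6 -8.3] gap 20.2 j7 -0.85
[np.float64(0.041), np.float64(-0.005), 0, np.float64(0.0175)], [np.float64(0.081), np.float64(-0.005), 0, np.float64(0.035)], [np.float64(0.122), np.float64(-0.0), 0, np.float64(0.0525)], [np.float64(0.162), np.float64(0.008), 0, np.float64(0.07)], [np.float64(0.201), np.float64(0.021), 0, np.float64(0.0875)], [np.float64(0.238), np.float64(0.039), 0, np.float64(0.105)], [np.float64(0.273), np.float64(0.06), 0, np.float64(0.1225)], [np.float64(0.305), np.float64(0.085), 0, np.float64(0.14)], [np.float64(0.335), np.float64(0.113), 0, np.float64(0.1575)], [np.float64(0.361), np.float64(0.145), 0, np.float64(0.175)], [np.float64(0.383), np.float64(0.179), 0, np.float64(0.1925)], [np.float64(0.402), np.float64(0.215), 0, np.float64(0.21)],
```

View pics/w5.png

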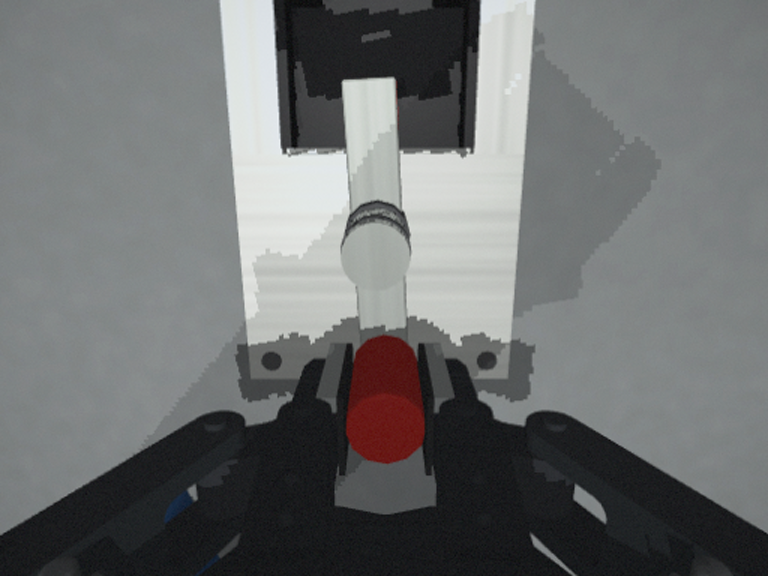

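The finger is lifted: it moved with the gripper and less of the post shows. Swinging it counter-clockwise.

{"api": "jog_arm", "payload": {
  "moves": [
    [[0.041, -0.005, 0.02, 0.0175], [0.081, -0.005, 0.02, 0.035], [0.122, 0, 0.02, 0.0525], [0.162, 0.008, 0.02, 0.07], [0.201, 0.021, 0.02, 0.0875], [0.238, 0.039, 0.02, 0.105], [0.273, 0.06, 0.02, 0.1225], [0.305, 0.085, 0.02, 0.14], [0.335, 0.113, 0.02, 0.1575], [0.361, 0.145, 0.02, 0.175], [0.383, 0.179, 0.02, 0.1925], [0.402, 0.215, 0.02, 0.21]]
  ]
}}

```text
clock: 6.15
tool_pos: [604.9, 250.7, 126.0]
tool_rot: [-0.672, -3.065, -0.002]
contact_force: [-1.2, 5.2, -7.9]
finger_gap: 0.24
```

{"api": "jog_arm", "payload": {
  "moves": [
    [[0, 0, 0, 0], [0, 0, -0.08, 0], [0, 0, -0.16, 0], [0, 0, -0.16, 0]]
  ]
}}

```text
clock: 6.48
tool_pos: [604.9, 250.3, 106.1]
tool_rot: [-0.684, -3.063, -0.002]
contact_force: [-0.9, 4.8, -5.3]
finger_gap: 0.239
```

Run:
```python
from h import *
st(); f=snap('wrist','w6',scale=1.5);f=snap('side','s6',(130,240,300,360),4.5)
```

```text
t 6.48 tcp [604.9 250.3 106.1] yawY 64.8 tilt 0.19 F [-0.9  4.8 -5.3] gap 20.4 j7 0.33
```

View pics/w6.png

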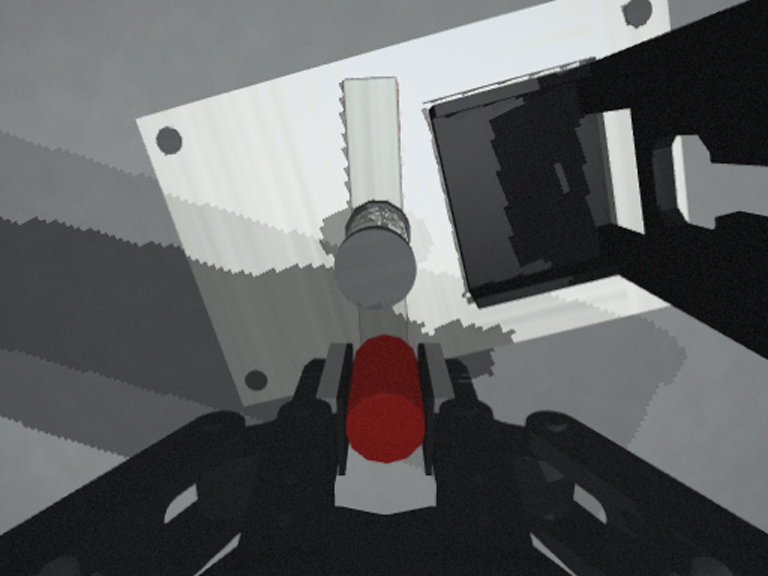

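View pics/s6.png

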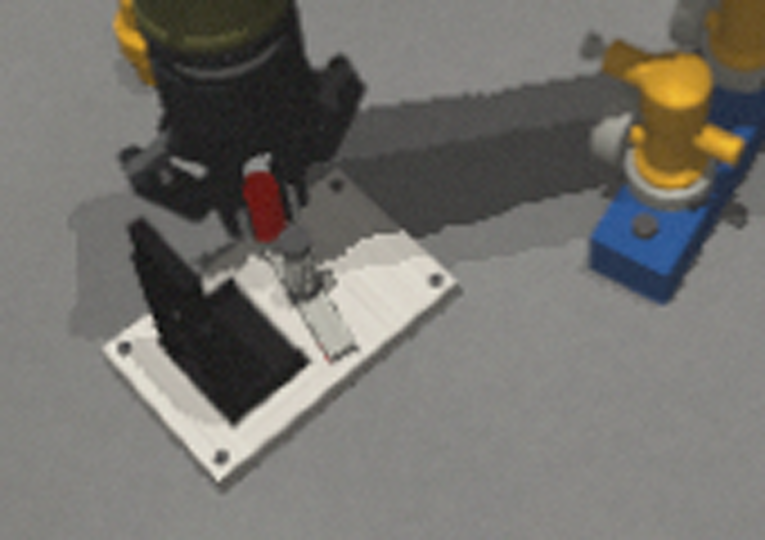

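The finger is swung about 75° (1.3 rad) and down, and the guard is still in its cavity. I'm releasing and rising, then turning toward the guard.

{"api": "jog_arm", "payload": {
  "moves": [
    [[0, 0, 0, 0], [0, 0, 0, 0], [0, 0, 0, 0], [0, 0, 0.2, 0], [0, 0, 0.5, 0], [0, 0, 1, 0], [0, 0, 1, 0], [0, 0, 1, 0]]
  ],
  "hand": 50
}}

```text
clock: 7.25
tool_pos: [608.8, 250.1, 234.9]
tool_rot: [0.683, 3.057, 0.007]
contact_force: [-0.2, -0.1, 0.6]
finger_gap: 0.585
```

{"api": "jog_arm", "payload": {
  "moves": [
    [[0, 0, 0.4, -0.02], [0, 0, 1, -0.04], [0, 0, 1, -0.06], [-0.6, 0.75, 1, -0.08], [-0.6, 0.75, 1, -0.1], [-0.6, 0.75, 1, -0.12], [-0.6, 0.75, 1, -0.14], [-0.6, 0.75, 1, -0.16], [-0.6, 0.75, 1, -0.18], [-0.6, 0.75, 1, -0.2], [-0.6, 0.75, 1, -0.22], [-0.6, 0.75, 1, -0.23]]
  ]
}}

```text
clock: 8.25
tool_pos: [534.7, 338.3, 347.8]
tool_rot: [2.545, 1.839, -0.002]
contact_force: [0.6, 0.3, -0.2]
finger_gap: 0.585
```

{"api": "jog_arm", "payload": {
  "moves": [
    [[0, 0, 0, -0.02], [0, 0, 0, -0.04], [0, 0, 0, -0.06], [0, 0, 0, -0.08], [0, 0, 0, -0.1], [0, 0, 0, -0.12], [0, 0, 0, -0.14], [0, 0, 0, -0.16], [0, 0, 0, -0.18], [0, 0, 0, -0.2], [0, 0, 0, -0.22], [0, 0, 0, -0.228]]
  ]
}}

```text
clock: 9.25
tool_pos: [534.7, 338.3, 347.8]
tool_rot: [3.127, -0.284, 0.0]
contact_force: [-0.2, 0.4, -0.2]
finger_gap: 0.585
```

Run:
```python
from h import *
st(); f=snap('wrist','w7',scale=1.5); print(get_obs()['joint_positions'].round(2))
```

```text
t 9.25 tcp [534.7 338.3 347.8] yawY -100.4 tilt 0.09 F [-0.2  0.4 -0.2] gap 50.0 j7 -2.48
[-0.17  0.32 -0.56  1.41  0.17  1.46 -2.48]
```

View pics/w7.png

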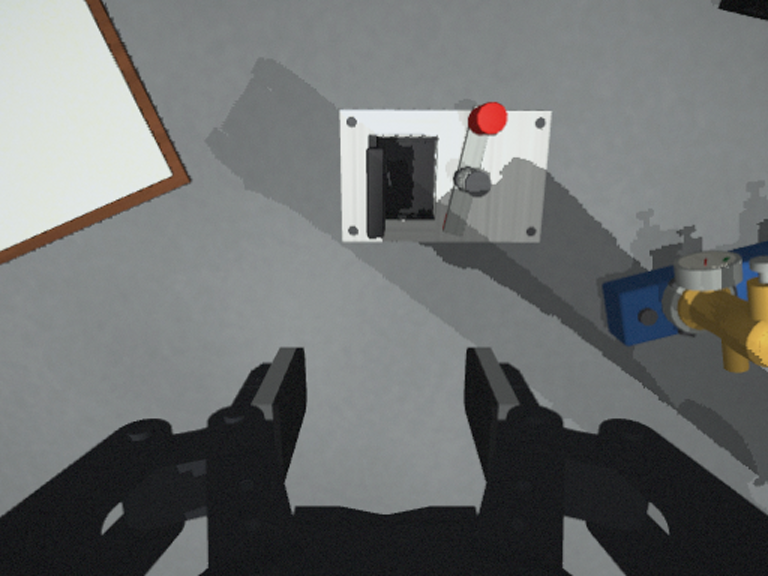

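Wrist view: the tab top spans (367–384, 149–238), aligned with the jaw axis. The finger is clear at about (460,180).

Run:
```python
from h import *
f=load('w7'); crop('w7',(220,80,380,170),4.8,'w7c')
for p in [(367,149),(384,149),(367,238),(384,238)]: print(plane(f,(p[0]/1.5,p[1]/1.5),143).round(1))
```

```text
[602.5 335.5 143. ]
[600.8 326.4 143. ]
[554.5 344.8 143. ]
[552.7 335.3 143. ]
```

View pics/w7c.png

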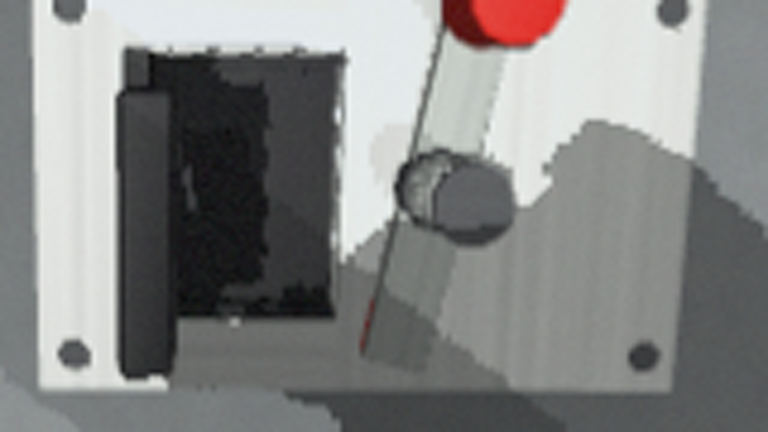

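{"api": "jog_arm", "payload": {
  "moves": [
    [[0.2, -0.02, 0, 0], [0.358, -0.024, -0.2, 0], [0.358, -0.024, -0.5, 0], [0.358, -0.024, -0.7, 0], [0.358, -0.024, -0.7, 0], [0.358, -0.024, -0.7, 0]]
  ]
}}

```text
clock: 9.8
tool_pos: [577.0, 335.4, 262.9]
tool_rot: [3.127, -0.272, -0.004]
contact_force: [0.2, 0.2, 0.6]
finger_gap: 0.587
```

Run:
```python
from h import *
st(); f=snap('wrist','w8',scale=1.5)
```

```text
t 9.80 tcp [577.  335.4 262.9] yawY -100.0 tilt 0.21 F [0.2 0.2 0.6] gap 50.1 j7 -2.46
```

View pics/w8.png

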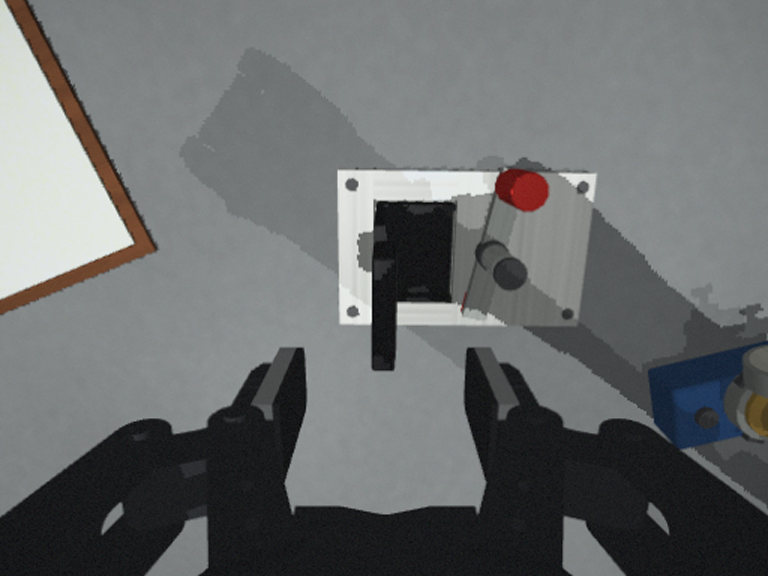

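Tab at (372–396, 260–370), centred between the pads (centre 385). I'm checking the lateral centre numerically.

Run:
```python
from h import *
f=load('w8'); crop('w8',(230,140,290,260),5,'w8c')
for p in [(373,258),(396,258),(373,369),(395,369)]: print(plane(f,(p[0]/1.5,p[1]/1.5),143).round(1))
```

```text
[603.7 335.4 143. ]
[602.1 326.4 143. ]
[556.1 344.1 143. ]
[554.5 334.9 143. ]
```

View pics/w8c.png

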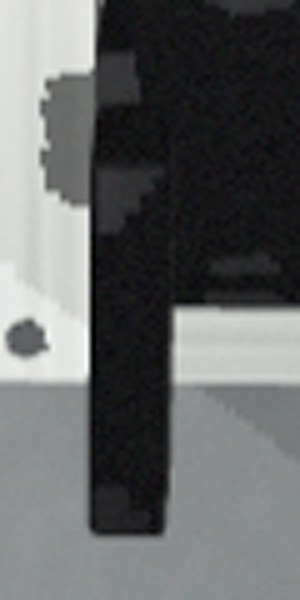

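{"api": "jog_arm", "payload": {
  "moves": [
    [[0.017, 0, -0.2, 0], [0.017, 0, -0.45, 0], [0.017, 0, -0.6, 0], [0.017, 0, -0.66, 0], [0.017, 0, -0.66, 0]]
  ]
}}

```text
clock: 10.27
tool_pos: [579.4, 336.4, 185.4]
tool_rot: [3.129, -0.272, -0.0]
contact_force: [-0.1, -1.0, 0.5]
finger_gap: 0.585
```

{"api": "jog_arm", "payload": {
  "moves": [
    [[0, 0, 0, 0], [0, 0, 0, 0], [0, 0, 0, 0], [0, 0, 0, 0], [0, 0, 0, 0], [0, 0, 0, 0], [0, 0, 0, 0]]
  ],
  "hand": 0
}}

```text
clock: 10.85
tool_pos: [580.4, 336.8, 187.4]
tool_rot: [-3.128, 0.273, -0.005]
contact_force: [-0.1, -0.8, 6.0]
finger_gap: 0.104
```

Run:
```python
from h import *
st(); f=snap('side','s9',(130,200,300,340),4.5); f=snap('wrist','w9',scale=1.5)
```

```text
t 10.85 tcp [580.4 336.8 187.4] yawY -100.0 tilt 0.20 F [-0.1 -0.8  6. ] gap 8.9 j7 -2.48
```

View pics/s9.png

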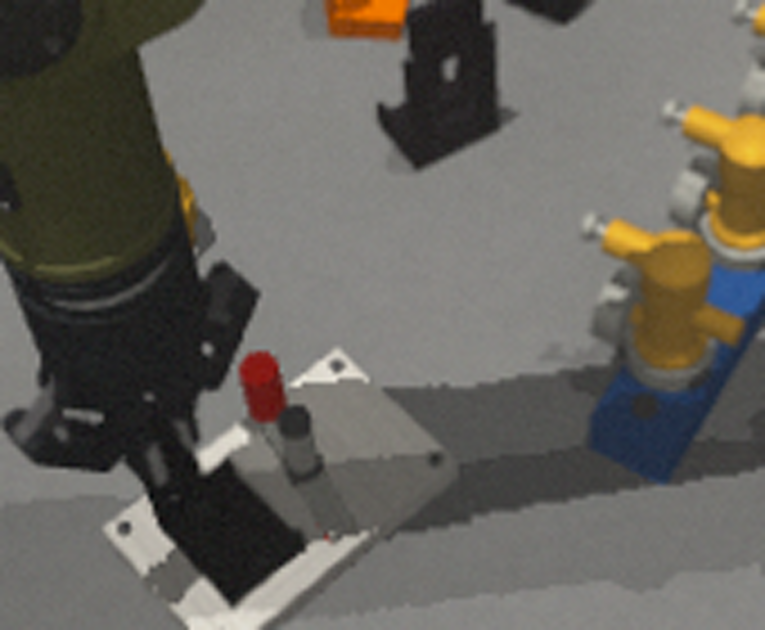

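View pics/w9.png

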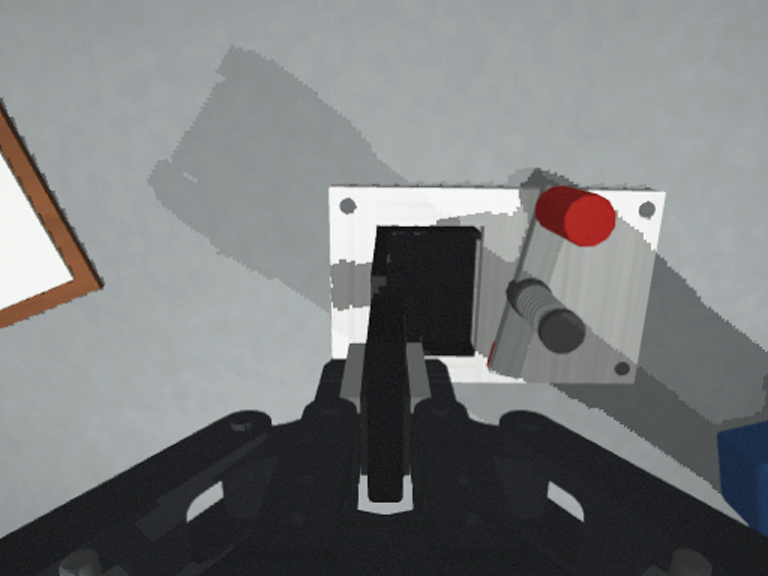

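Gripped (gap 9). Lifting straight up.

{"api": "jog_arm", "payload": {
  "moves": [
    [[0, 0, 0.1, 0], [0, 0, 0.25, 0], [0, 0, 0.5, 0], [0, 0, 0.75, 0], [0, 0, 1, 0], [0, 0, 1, 0]]
  ]
}}

```text
clock: 11.45
tool_pos: [580.9, 338.1, 313.2]
tool_rot: [-3.123, 0.272, -0.014]
contact_force: [0.4, 0.7, -0.8]
finger_gap: 0.104
```

{"api": "jog_arm", "payload": {
  "moves": [
    [[0, 0, 0.3, 0], [0, 0, 0.45, 0], [0, 0, 0.45, 0.0], [0, 0, 0.45, 0.01], [0, 0, 0.45, 0.03], [0, -0.2, 0.45, 0.05], [0, -0.4, 0.45, 0.07], [0, -0.6, 0.45, 0.09], [0, -0.8, 0.45, 0.11], [0, -1, 0.45, 0.13], [0, -1, 0.45, 0.145], [0, -1, 0.45, 0.145]]
  ]
}}

```text
clock: 12.45
tool_pos: [579.5, 213.8, 357.6]
tool_rot: [2.931, 1.13, -0.004]
contact_force: [0.1, -0.4, -2.0]
finger_gap: 0.105
```

{"api": "jog_arm", "payload": {
  "moves": [
    [[0, -0.2, 0, 0.02], [0, -0.4, 0, 0.04], [0, -0.5, 0, 0.06], [0, -0.6, 0, 0.08], [0, -0.7, 0, 0.1], [0, -0.8, 0, 0.12], [0, -0.9, 0, 0.14], [0, -0.95, 0, 0.145], [0, -0.95, 0, 0.145]]
  ]
}}

```text
clock: 13.2
tool_pos: [579.2, 101.4, 358.1]
tool_rot: [-2.137, -2.302, 0.002]
contact_force: [-0.5, -0.2, -2.0]
finger_gap: 0.106
```

Run:
```python
from h import *
st(); f=snap('wrist','w10',scale=1.5);f=snap('scene','sc10',scale=1.5)
```

```text
t 13.20 tcp [579.2 101.4 358.1] yawY 4.3 tilt 0.09 F [-0.5 -0.2 -2. ] gap 9.1 j7 -0.26
```

View pics/w10.png

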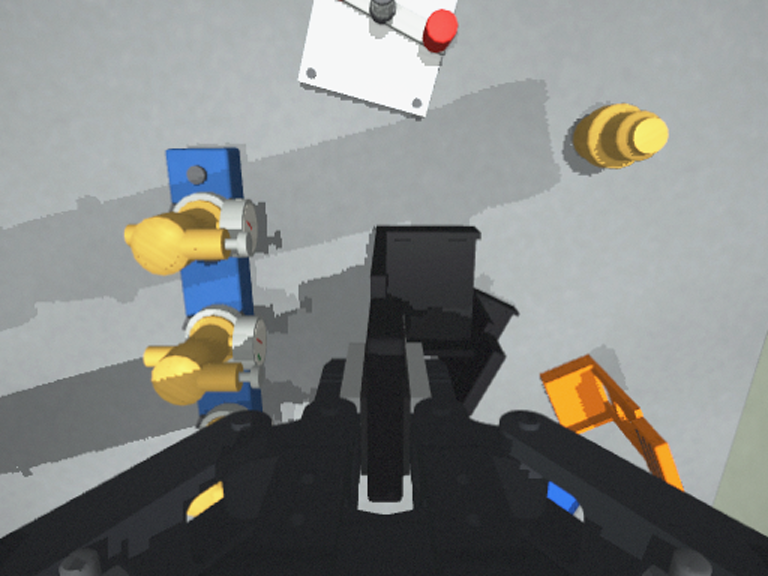

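View pics/sc10.png

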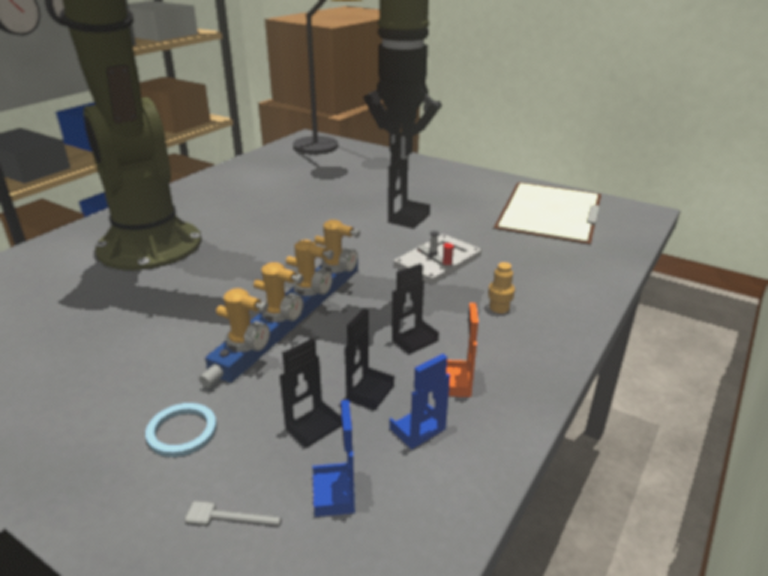

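Wrist view: stud 3's head is at about (250,242), and the guard hangs square in the jaws. Coming down to eye height, 60 mm out from the stud.

{"api": "jog_arm", "payload": {
  "moves": [
    [[-0.283, 0, 0, 0], [-0.283, 0, -0.3, 0], [-0.283, 0, -0.6, 0], [-0.283, 0, -0.98, 0], [-0.283, 0, -0.98, 0], [-0.283, 0, -0.98, 0], [-0.283, 0, -0.98, 0]]
  ]
}}

```text
clock: 13.88
tool_pos: [546.1, 103.6, 243.2]
tool_rot: [2.133, 2.306, 0.003]
contact_force: [0.7, 1.0, -2.1]
finger_gap: 0.105
```

Run:
```python
from h import *
st(); f=snap('wrist','w11',(100,80,370,280),2.9);f=snap('scene','sc11',(190,110,310,200),6.5);f=snap('side','s11',(210,180,330,290),6)
```

```text
t 13.88 tcp [546.1 103.6 243.2] yawY 4.5 tilt 0.11 F [ 0.7  1.  -2.1] gap 9.0 j7 -0.28
```

View pics/w11.png

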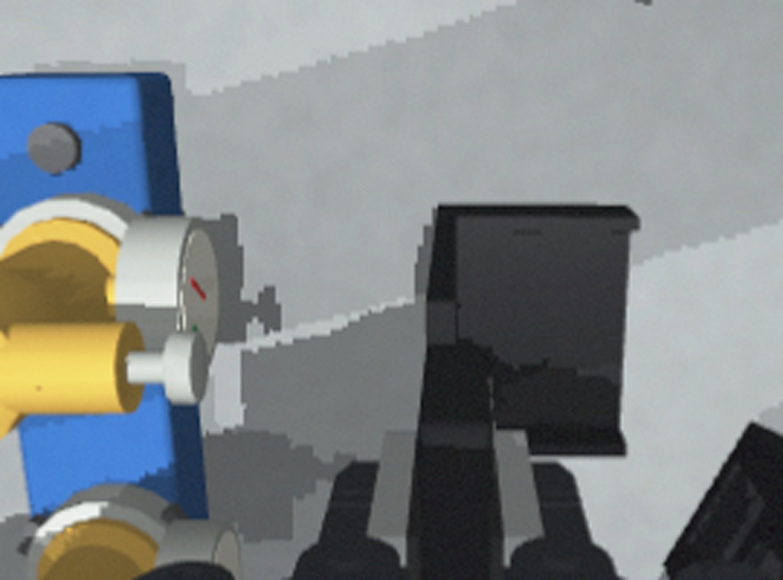

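View pics/sc11.png

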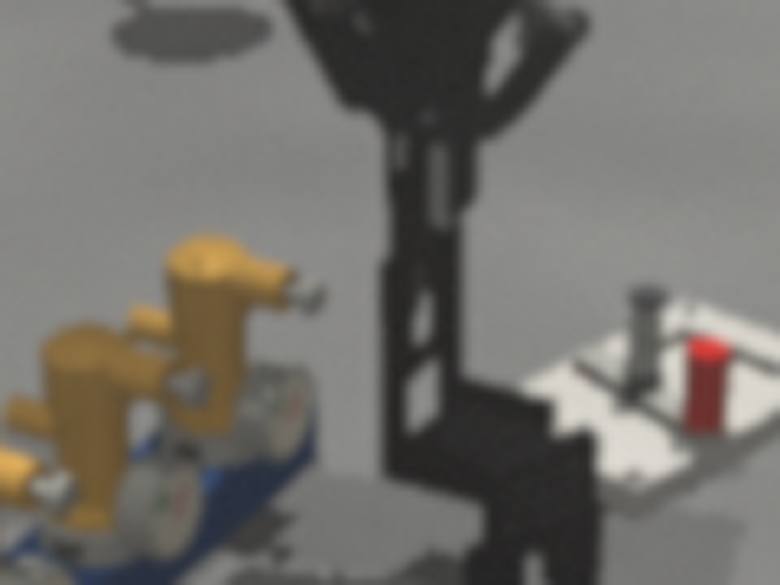

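View pics/s11.png

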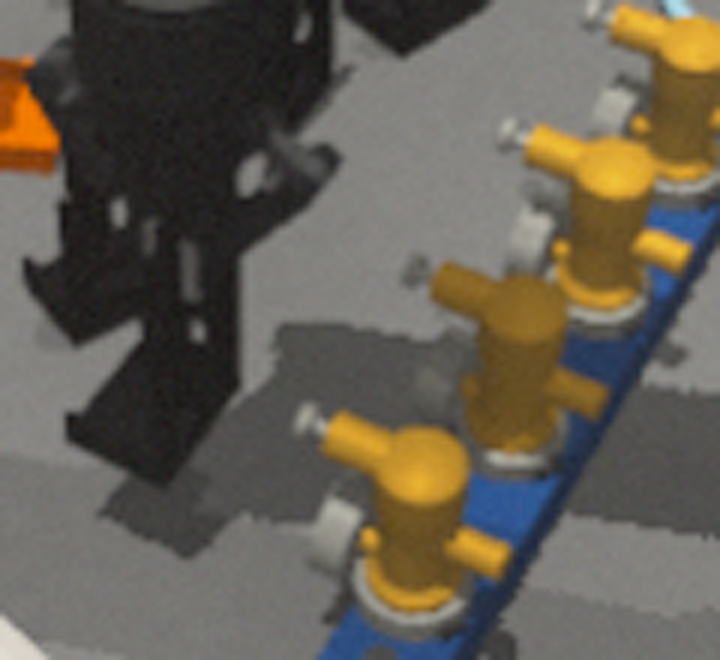

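```bash
crop=1
python3 - <<'E'
from h import *
f=load('w11'); crop('w11',(235,140,300,240),6,'w11c')
yw=np.radians(4.5); X=np.array([np.cos(yw),np.sin(yw)]);Y=np.array([-X[1],X[0]])
T=np.array([546.1,103.6])
def P(p,z,n):
    q=plane(f,(100+p[0]/2.9,80+p[1]/2.9),z); r=q[:2]-T
    print(n,q.round(1),'tool fwd %.1f lat %.1f'%(r@X,r@Y))
P((147,368),120,'neck');P((187,368),120,'headc');P((140,367),120,'bossface');P((205,368),120,'headfront')
P((442,300),162.8+0,'shoulder out');P((442,342),162.8,'shoulder in')
P((455,445),198.8,'tab edge')
E
```

```text
neck [481.1 101.4 120. ] tool fwd -65.0 lat 2.9
headc [489.7 102.1 120. ] tool fwd -56.3 lat 2.9
bossface [479.6 101.5 120. ] tool fwd -66.5 lat 3.2
headfront [493.6 102.4 120. ] tool fwd -52.5 lat 2.9
shoulder out [542.9 133.1 162.8] tool fwd -0.8 lat 29.6
shoulder in [543.5 125.9 162.8] tool fwd -0.9 lat 22.4
tab edge [545.7 123.5 198.8] tool fwd 1.2 lat 19.8
```

View pics/w11c.png

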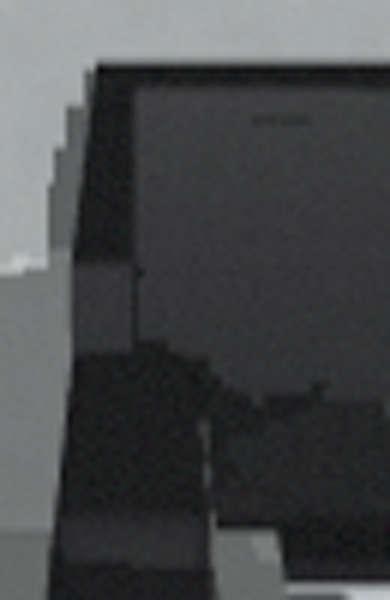

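Wrist measurement: the stud axis is 2.9 mm to the left of the tool, and the guard centre is about 1.8 mm to the right. I'm correcting and moving closer.

{"api": "jog_arm", "payload": {
  "moves": [
    [[-0.15, 0.017, -0.02, 0], [-0.295, 0.017, -0.02, 0], [-0.295, 0.017, -0.02, 0], [-0.295, 0.017, -0.02, 0], [-0.295, 0.017, -0.02, 0]]
  ]
}}

```text
clock: 14.45
tool_pos: [511.2, 104.4, 240.7]
tool_rot: [2.133, 2.303, 0.003]
contact_force: [0.3, -1.1, -2.2]
finger_gap: 0.1
```

Run:
```python
from h import *
st(); f=snap('wrist','w12',(100,80,370,280),2.9);f=snap('scene','sc12',(190,110,270,190),7);f=snap('side','s12',(210,180,330,290),6)
```

```text
t 14.45 tcp [511.2 104.4 240.7] yawY 4.4 tilt 0.20 F [ 0.3 -1.1 -2.2] gap 8.6 j7 -0.26
```

View pics/w12.png

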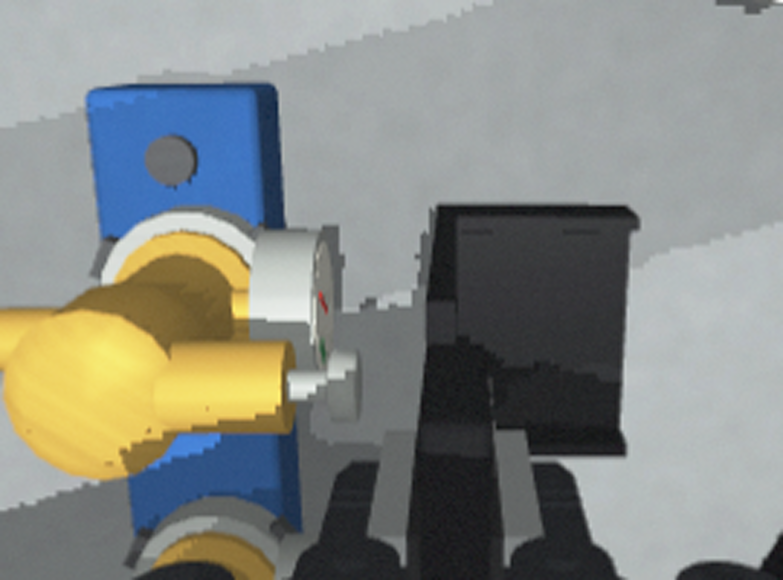

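View pics/sc12.png

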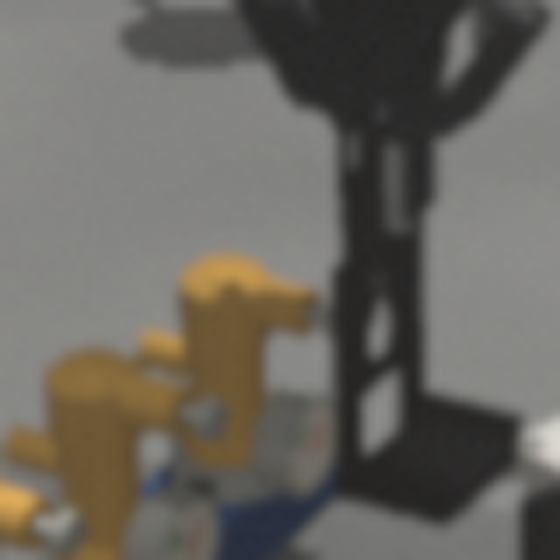

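```bash
cat >> h.py <<'E'
def rel(f,T,yawdeg,p,z,n,k=2.9,o=(100,80)):
    yw=np.radians(yawdeg); X=np.array([np.cos(yw),np.sin(yw)]);Y=np.array([-X[1],X[0]])
    q=plane(f,(o[0]+p[0]/k,o[1]+p[1]/k),z); r=q[:2]-np.array(T)
    print(n,q.round(1),'fwd %.1f lat %.1f'%(r@X,r@Y))
E
python3 - <<'E'
from h import *
f=load('w12');T=(511.2,104.4)
z=240.7-80.4
for p,zz,n in [((308,385),120,'neck'),((342,387),120,'head'),((294,387),120,'boss'),((440,300),z,'sh out'),((440,342),z,'sh in'),((545,206),z-99+8,'foot+y bottom?'),]: rel(f,T,4.4,p,zz,n)
E
```

```text
neck [481.5 101.8 120. ] fwd -29.8 lat -0.3
head [488.8 101.9 120. ] fwd -22.6 lat -0.7
boss [478.5 101.2 120. ] fwd -32.8 lat -0.7
sh out [507.9 133.8 160.3] fwd -1.1 lat 29.5
sh in [508.4 126.5 160.3] fwd -1.1 lat 22.3
foot+y bottom? [533.8 135.8  69.3] fwd 24.9 lat 29.6
```

{"api": "jog_arm", "payload": {
  "moves": [
    [[-0.035, 0.014, 0, 0], [-0.07, 0.012, 0, 0], [-0.1, 0.01, 0, 0], [-0.12, 0.008, 0, 0], [-0.14, 0.006, 0, 0], [-0.16, 0.004, 0, 0], [-0.175, 0.002, 0, 0], [-0.175, 0.002, 0, 0]]
  ]
}}

```text
clock: 15.27
tool_pos: [488.6, 104.6, 239.1]
tool_rot: [2.134, 2.306, -0.001]
contact_force: [-0.1, 0.4, -1.1]
finger_gap: 0.106
```

Run:
```python
from h import *
st(); f=snap('wrist','w13',(100,80,370,280),2.9);f=snap('scene','sc13',(190,110,270,190),7)
```

```text
t 15.27 tcp [488.6 104.6 239.1] yawY 4.4 tilt 0.02 F [-0.1  0.4 -1.1] gap 9.0 j7 -0.24
```

View pics/w13.png

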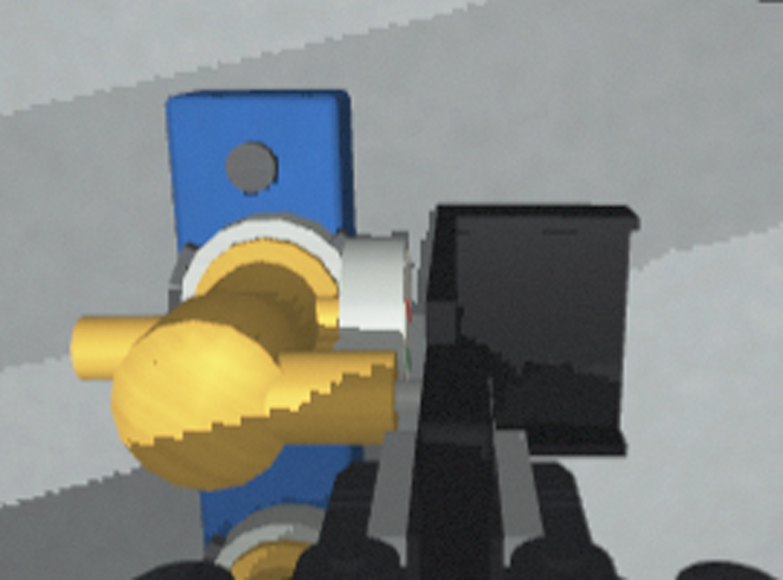

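View pics/sc13.png

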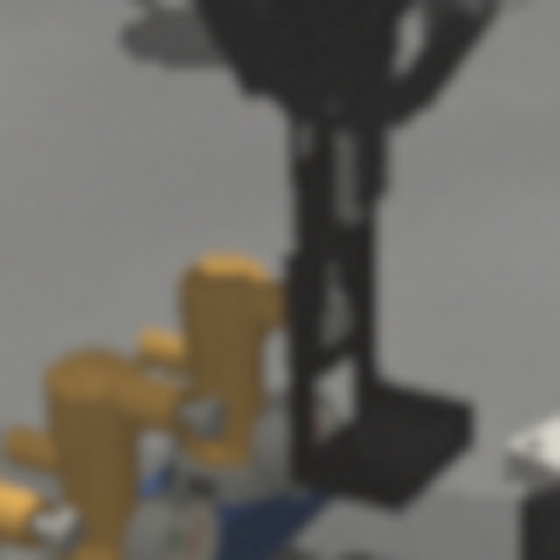

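The head is entering the eye with no contact force. Pushing in the last 5 mm.

{"api": "jog_arm", "payload": {
  "moves": [
    [[-0.015, -0.001, 0.005, 0], [-0.03, -0.002, 0.005, 0], [-0.045, -0.003, 0.005, 0], [-0.045, -0.003, 0.005, 0], [-0.045, -0.003, 0.005, 0]]
  ]
}}

```text
clock: 15.78
tool_pos: [483.5, 104.3, 239.8]
tool_rot: [2.134, 2.306, -0.0]
contact_force: [-0.1, -0.6, -2.5]
finger_gap: 0.106
```

Run:
```python
from h import *
st(); f=snap('wrist','w14',(200,150,290,250),6);f=snap('scene','sc14',(200,120,260,190),8)
```

```text
t 15.78 tcp [483.5 104.3 239.8] yawY 4.4 tilt 0.01 F [-0.1 -0.6 -2.5] gap 9.1 j7 -0.23
```

View pics/w14.png

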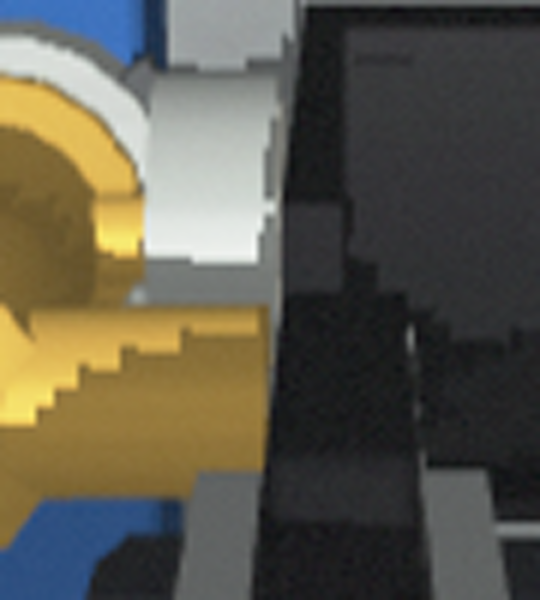

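View pics/sc14.png

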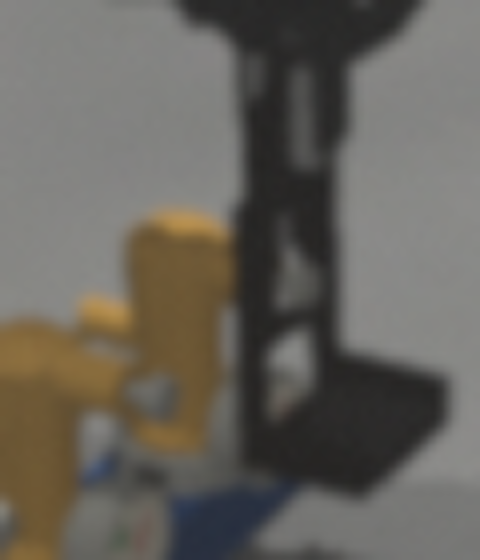

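The plate is nearly against the boss. Sliding down in stages.

{"api": "jog_arm", "payload": {
  "moves": [
    [[0, 0, -0.03, 0], [0, 0, -0.06, 0], [0, 0, -0.09, 0], [0, 0, -0.1, 0], [0, 0, -0.1, 0]]
  ]
}}

```text
clock: 16.3
tool_pos: [483.3, 104.2, 227.1]
tool_rot: [-2.133, -2.305, 0.001]
contact_force: [-0.6, 0.3, -2.1]
finger_gap: 0.106
```

Run:
```python
from h import *
st()
```

```text
t 16.30 tcp [483.3 104.2 227.1] yawY 4.4 tilt 0.07 F [-0.6  0.3 -2.1] gap 9.0 j7 -0.24
```

{"api": "jog_arm", "payload": {
  "moves": [
    [[0, 0, -0.03, 0], [0, 0, -0.05, 0], [0, 0, -0.07, 0], [0, 0, -0.09, 0], [0, 0, -0.1, 0], [0, 0, -0.1, 0], [0, 0, -0.1, 0]]
  ]
}}

```text
clock: 16.88
tool_pos: [483.6, 104.3, 215.7]
tool_rot: [2.134, 2.306, 0.0]
contact_force: [0.0, 0.1, -1.4]
finger_gap: 0.106
```

Run:
```python
from h import *
st()
```

```text
t 16.88 tcp [483.6 104.3 215.7] yawY 4.4 tilt 0.01 F [ 0.   0.1 -1.4] gap 9.0 j7 -0.25
```

{"api": "jog_arm", "payload": {
  "moves": [
    [[0, 0, -0.01, 0], [0, 0, -0.02, 0], [0, 0, -0.02, 0], [0, 0, -0.02, 0]]
  ]
}}

```text
clock: 17.22
tool_pos: [484.0, 104.4, 214.5]
tool_rot: [2.133, 2.305, 0.001]
contact_force: [-1.9, -0.7, 4.4]
finger_gap: 0.107
```

Run:
```python
from h import *
st();f=snap('wrist','w15',(200,150,290,250),6);f=snap('scene','sc15',(200,120,260,190),8);f=snap('side','s15',(210,180,330,290),6)
```

```text
t 17.22 tcp [484.  104.4 214.5] yawY 4.4 tilt 0.06 F [-1.9 -0.7  4.4] gap 9.1 j7 -0.25
```

View pics/sc15.png

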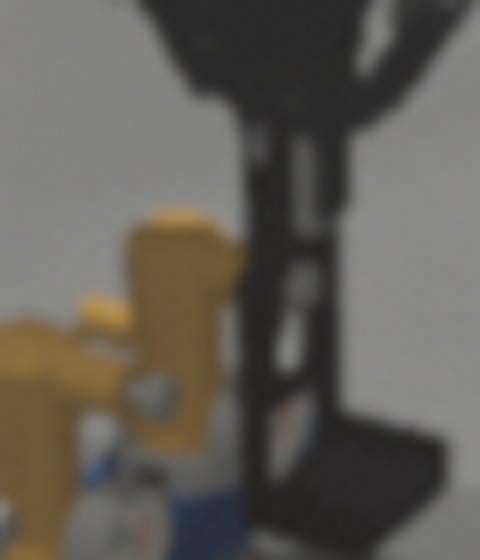

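View pics/s15.png

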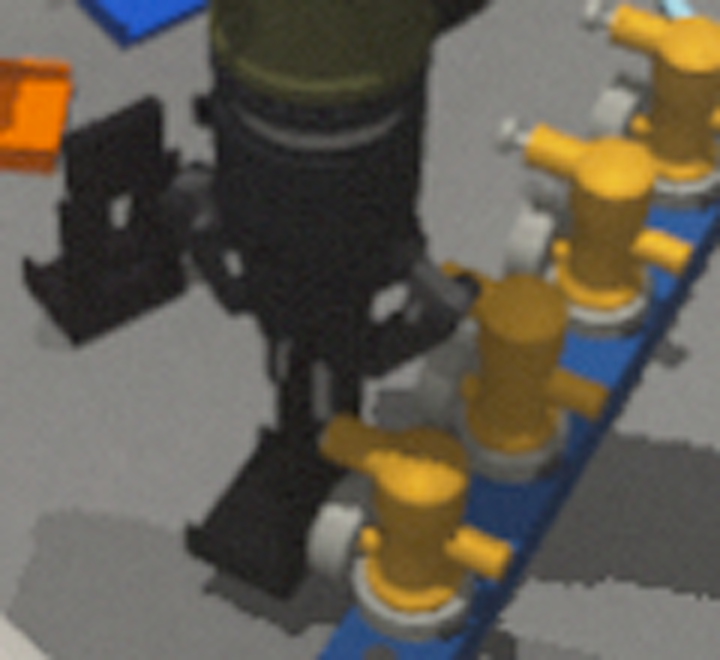

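A bottoming force of about 6.5 N is felt, and the head shows in the slot at (300,285). Releasing and rising.

{"api": "jog_arm", "payload": {
  "moves": [
    [[0, 0, 0, 0], [0, 0, 0, 0], [0, 0, 0, 0], [0, 0, 0, 0], [0, 0, 0.1, 0], [0, 0, 0.4, 0], [0, 0, 0.7, 0], [0, 0, 1, 0], [0, 0, 1, 0]]
  ],
  "hand": 32
}}

```text
clock: 18.12
tool_pos: [486.4, 105.5, 341.4]
tool_rot: [2.127, 2.3, 0.014]
contact_force: [0.7, 0.3, 0.6]
finger_gap: 0.375
```

Run:
```python
from h import *
st();f=snap('scene','sc16',(130,110,350,300),3.5);f=snap('side','s16',(180,110,330,300),3)
```

```text
t 18.12 tcp [486.4 105.5 341.4] yawY 4.5 tilt 0.73 F [0.7 0.3 0.6] gap 32.0 j7 -0.18
```

View pics/sc16.png

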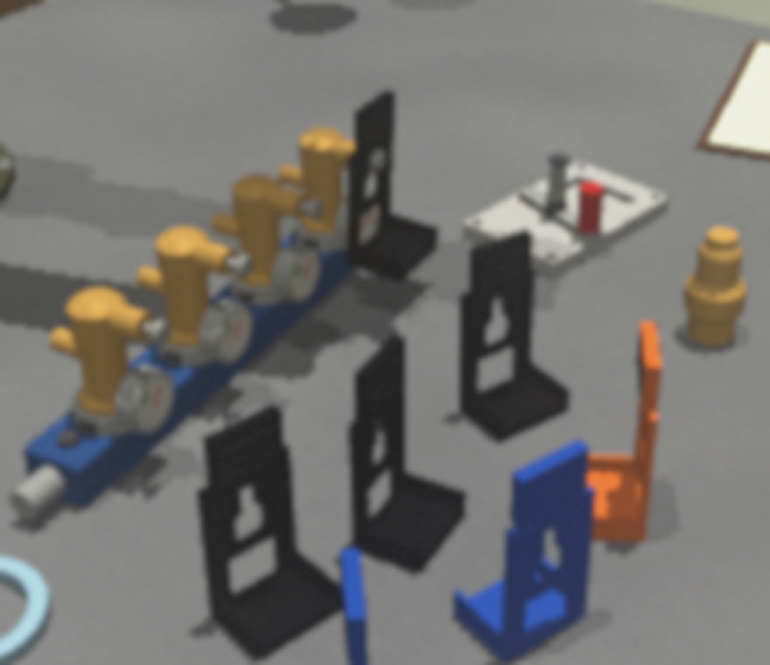

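View pics/s16.png

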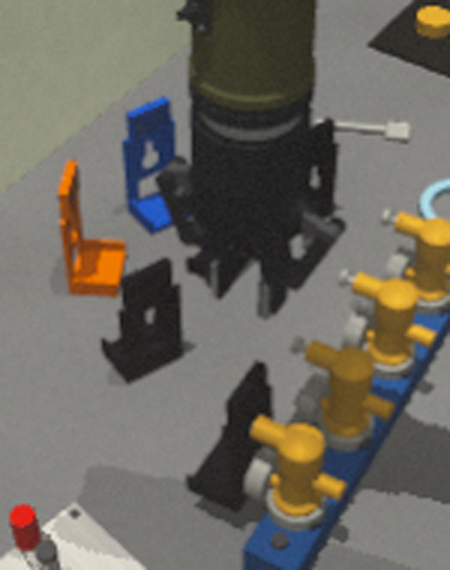

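Guard n hangs upright on stud 4 of the row (scene: slot at (375,175)), and the three black guards are unmoved. The hand is near the nest, so I'll return the finger next.

{"api": "jog_arm", "payload": {
  "moves": [
    [[0.3, 0.3, 0.0, 0.0185], [0.6, 0.6, 0, 0.037], [1, 1, 0, 0.055], [1, 1, 0, 0.074], [1, 1, 0, 0.092], [1, 1, 0, 0.111], [1, 1, 0, 0.13], [1, 1, 0, 0.148], [1, 1, 0, 0.1675], [1, 1, 0, 0.1675]]
  ],
  "hand": 55
}}

```text
clock: 19.05
tool_pos: [603.1, 224.1, 331.6]
tool_rot: [-0.681, -3.064, 0.001]
contact_force: [0.8, 0.7, -0.2]
finger_gap: 0.642
```

Run:
```python
from h import *
st();f=snap('wrist','w17',scale=1.5)
im=f['pixels'].astype(int)
m=((im[:,:,0]>150)&(im[:,:,1]<70)).astype(np.uint8)
M=cv2.moments(m,True); c=(M['m10']/M['m00'],M['m01']/M['m00']); print(c,M['m00'],plane(f,c,65))
```

```text
t 19.05 tcp [603.1 224.1 331.6] yawY 64.9 tilt 0.18 F [ 0.8  0.7 -0.2] gap 54.8 j7 0.50
(280.31081081081084, 156.4189189189189) 296.0 [606.55674569 250.05867558  65.        ]
```

View pics/w17.png

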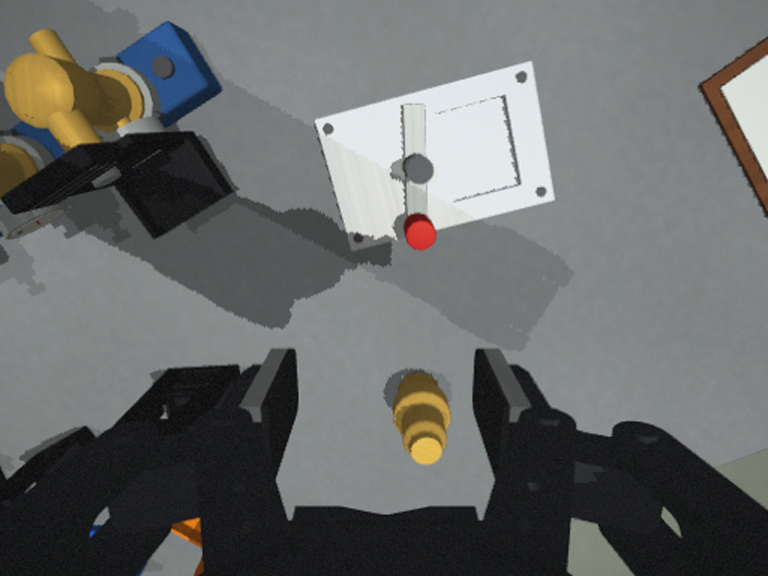

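Knob at (421,231). The valve head sits behind, below the same clear pose I used before. Descending to that pose.

{"api": "jog_arm", "payload": {
  "moves": [
    [[0.017, 0.217, 0, 0], [0.017, 0.217, -0.3, 0], [0.017, 0.217, -0.6, 0], [0.017, 0.217, -1, 0], [0.017, 0.217, -1, 0], [0.017, 0.217, -1, 0]]
  ]
}}

```text
clock: 19.6
tool_pos: [604.1, 248.9, 210.0]
tool_rot: [-0.689, -3.059, 0.006]
contact_force: [0.2, -0.1, 1.5]
finger_gap: 0.648
```

{"api": "jog_arm", "payload": {
  "moves": [
    [[0, 0, -0.3, 0], [0, 0, -0.6, 0], [0, 0, -0.88, 0], [0, 0, -0.88, 0], [0, 0, -0.88, 0], [0, 0, -0.88, 0]]
  ]
}}

```text
clock: 20.1
tool_pos: [607.4, 251.5, 111.4]
tool_rot: [0.688, 3.062, 0.005]
contact_force: [0.4, 1.9, 0.6]
finger_gap: 0.644
```

{"api": "jog_arm", "payload": {
  "moves": [
    [[0, 0, 0, 0], [0, 0, 0, 0], [0, 0, 0, 0], [0, 0, 0, 0], [0, 0, 0, 0], [0, 0, 0, 0]]
  ],
  "hand": 0
}}

```text
clock: 20.6
tool_pos: [606.9, 250.6, 110.0]
tool_rot: [0.687, 3.062, 0.002]
contact_force: [-0.7, -0.8, 7.8]
finger_gap: 0.242
```

Run:
```python
from h import *
st();f=snap('wrist','w18',scale=1.5)
v=45*np.array([np.cos(np.radians(-24.7)),np.sin(np.radians(-24.7))])
for i in range(1,13):
    t=-np.radians(min(6.3*i,76)); c,s=np.cos(t),np.sin(t); d=np.array([[c,-s],[s,c]])@v-v
    print([float(x) for x in (d[0]/120).round(3),(d[1]/120).round(3),0,round(t/2/np.pi,4)],end=', ')
```

```text
File "<stdin>", line 6
    print([float(x) for x in (d[0]/120).round(3),(d[1]/120).round(3),0,round(t/2/np.pi,4)],end=', ')
                                                ^
SyntaxError: invalid syntax
```

Run:
```python
from h import *
a=np.radians(-24.7)
v=45*np.array([np.cos(a),np.sin(a)])
for i in range(1,13):
    t=-np.radians(min(6.3*i,75.5)); c,s=np.cos(t),np.sin(t); d=np.array([[c,-s],[s,c]])@v-v
    print([float(x) for x in ((d[0]/120).round(3),(d[1]/120).round(3),0.06,round(t/2/np.pi,4))],end=', ')
```

```text
[-0.019, -0.036, 0.06, -0.0175], [-0.042, -0.071, 0.06, -0.035], [-0.069, -0.102, 0.06, -0.0525], [-0.099, -0.13, 0.06, -0.07], [-0.132, -0.155, 0.06, -0.0875], [-0.168, -0.176, 0.06, -0.105], [-0.205, -0.193, 0.06, -0.1225], [-0.244, -0.206, 0.06, -0.14], [-0.285, -0.214, 0.06, -0.1575], [-0.326, -0.218, 0.06, -0.175], [-0.367, -0.217, 0.06, -0.1925], [-0.407, -0.212, 0.06, -0.2097],
```

{"api": "jog_arm", "payload": {
  "moves": [
    [[0, 0, 0.03, 0], [0, 0, 0.06, 0], [0, 0, 0.06, 0]]
  ]
}}

```text
clock: 20.85
tool_pos: [606.4, 250.6, 115.4]
tool_rot: [0.687, 3.064, 0.003]
contact_force: [4.4, 2.4, -5.9]
finger_gap: 0.235
```

{"api": "jog_arm", "payload": {
  "moves": [
    [[-0.019, -0.036, 0, -0.0175], [-0.042, -0.071, 0, -0.035], [-0.069, -0.102, 0, -0.0525], [-0.099, -0.13, 0, -0.07], [-0.132, -0.155, 0, -0.0875], [-0.168, -0.176, 0, -0.105], [-0.205, -0.193, 0, -0.1225], [-0.244, -0.206, 0, -0.14], [-0.285, -0.214, 0, -0.1575], [-0.326, -0.218, 0, -0.175], [-0.367, -0.217, 0, -0.1925], [-0.407, -0.212, 0, -0.209]]
  ]
}}

```text
clock: 21.85
tool_pos: [558.6, 222.4, 114.8]
tool_rot: [2.421, 1.997, 0.002]
contact_force: [6.9, -2.2, -6.0]
finger_gap: 0.234
```

{"api": "jog_arm", "payload": {
  "moves": [
    [[0, 0, 0, 0], [0, 0, -0.04, 0], [0, 0, -0.06, 0], [0, 0, -0.06, 0]]
  ]
}}

```text
clock: 22.18
tool_pos: [559.1, 222.2, 110.1]
tool_rot: [2.414, 2.002, -0.0]
contact_force: [1.5, -6.1, 10.0]
finger_gap: 0.232
```

{"api": "jog_arm", "payload": {
  "moves": [
    [[0, 0, 0, 0], [0, 0, 0, 0], [0, 0, 0, 0], [0, 0, 0.3, 0], [0, 0, 0.6, 0], [0, 0, 1, 0], [0, 0, 1, 0]]
  ],
  "hand": 60
}}

```text
clock: 22.77
tool_pos: [558.9, 227.3, 234.9]
tool_rot: [2.412, 2.008, 0.015]
contact_force: [1.5, 0.9, 0.6]
finger_gap: 0.7
```

Run:
```python
from h import *
st();f=snap('wrist','w19',scale=1.5);snap('side','s19',(130,240,300,360),4.5)
```

```text
t 22.77 tcp [558.9 227.3 234.9] yawY -10.4 tilt 0.58 F [1.5 0.9 0.6] gap 59.8 j7 -0.77
```

View pics/w19.png

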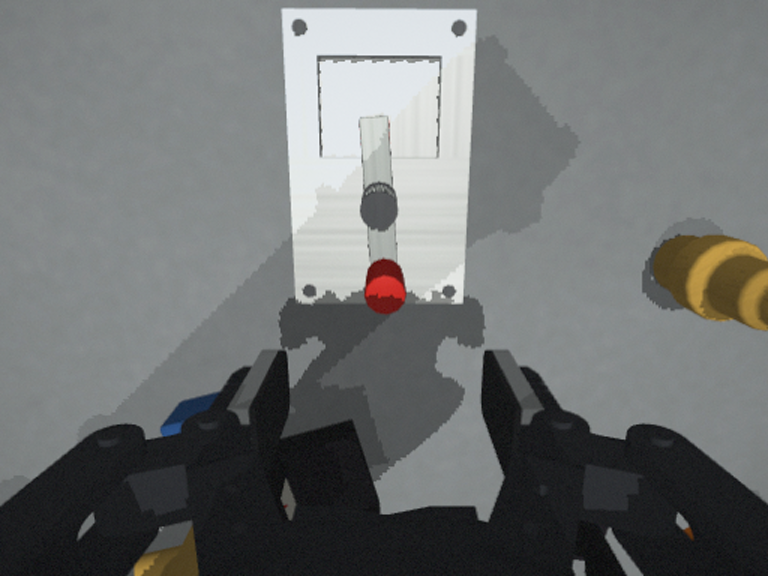

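View pics/s19.png

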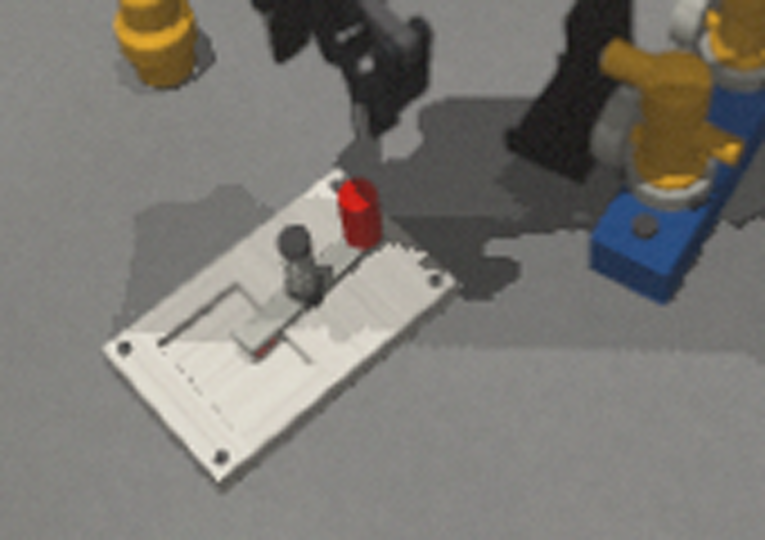

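The finger is back over the empty nest, within a few degrees, and down. Next is the black guard near (652,20). I'm moving above it to look.

{"api": "jog_arm", "payload": {
  "moves": [
    [[0, 0, 0.4, 0], [0.2, -0.4, 0.8, -0.02], [0.4, -0.7, 0.8, -0.04], [0.56, -1, 0.8, -0.057], [0.56, -1, 0.8, -0.057], [0.56, -1, 0.8, -0.057]]
  ]
}}

```text
clock: 23.37
tool_pos: [626.8, 95.8, 321.7]
tool_rot: [2.74, 1.529, -0.005]
contact_force: [0.4, -1.8, -0.4]
finger_gap: 0.704
```

{"api": "jog_arm", "payload": {
  "moves": [
    [[0, -0.5, 0, 0], [0, -1, 0, 0], [0, -1, 0, 0], [0, -1, 0, 0], [0, -1, 0, 0]]
  ]
}}

```text
clock: 23.78
tool_pos: [623.2, -18.7, 320.9]
tool_rot: [-2.738, -1.538, 0.007]
contact_force: [0.2, 0.5, -0.1]
finger_gap: 0.704
```

Run:
```python
from h import *
st();f=snap('wrist','w20',scale=1.5)
```

```text
t 23.78 tcp [623.2 -18.7 320.9] yawY -31.4 tilt 0.26 F [ 0.2  0.5 -0.1] gap 60.1 j7 -0.66
```

View pics/w20.png

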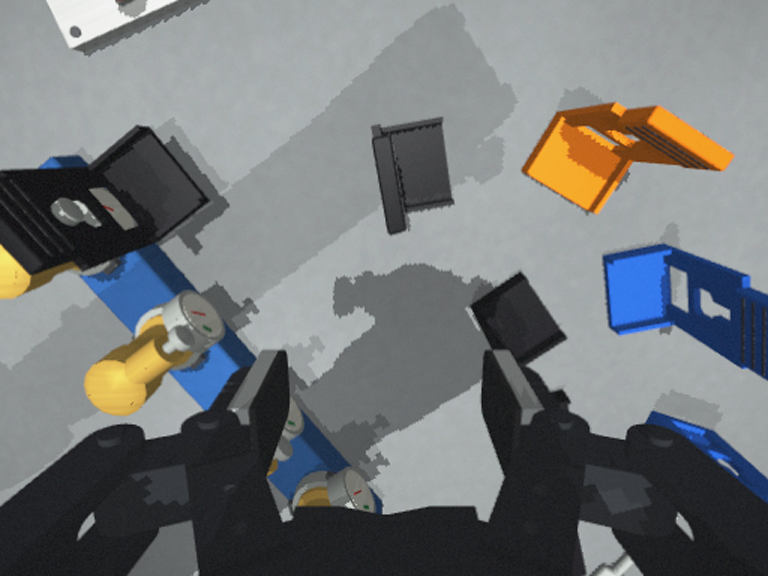

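Wrist view: the target black guard's tab top is at (372–406, 137–234), slightly rotated from the jaws. The guard hung on the stud at left, (80,210), looks locked with the head in the slot.

```bash
cat >> h.py <<'E'
def tab(f,c,z,k=1.5,o=(0,0)):
    q=np.array([plane(f,(o[0]+p[0]/k,o[1]+p[1]/k),z)[:2] for p in c])
    w=q[0]+q[1]-q[2]-q[3]  # +y side minus -y side
    print('tab c',q.mean(0).round(1),'len %.1f th %.1f'%(np.linalg.norm(w)/2,np.linalg.norm(q[0]+q[2]-q[1]-q[3])/2),'yaw %.1f'%(np.degrees(np.arctan2(w[1],w[0]))-90))
E
python3 - <<'E'
from h import *
f=load('w20');crop('w20',(230,70,310,170),6,'w20c')
tab(f,[(372,139),(388,137),(390,234),(406,231)],135)
E
```

```text
tab c [650.2  21.1] len 48.8 th 8.3 yaw -20.3
```

View pics/w20c.png

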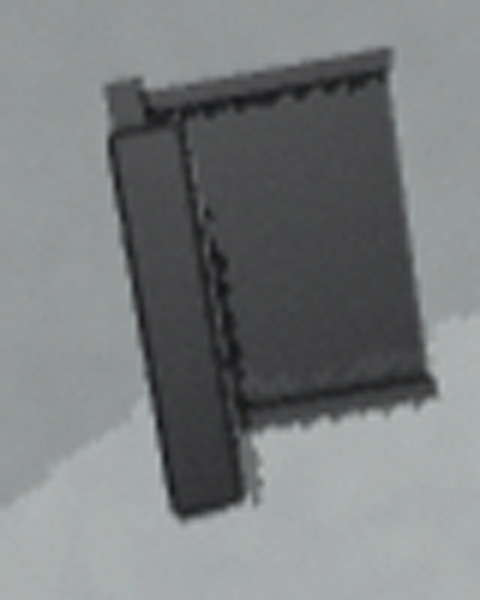

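Run:
```python
from h import *
f=load('w20')
tab(f,[(110,134),(184,125),(173,517),(243,501)],135,6,(230,70))
```

```text
tab c [650.5  21.2] len 48.7 th 9.4 yaw -22.0
```

{"api": "jog_arm", "payload": {
  "moves": [
    [[0.1, 0.15, 0, 0.013], [0.227, 0.333, -0.1, 0.026], [0.227, 0.333, -0.3, 0.026], [0.227, 0.333, -0.5, 0.026], [0.227, 0.333, -0.5, 0.026], [0.227, 0.333, -0.5, 0.026]]
  ],
  "hand": 50
}}

```text
clock: 24.33
tool_pos: [650.0, 26.7, 261.7]
tool_rot: [-2.594, -1.766, 0.005]
contact_force: [1.1, -0.3, 0.1]
finger_gap: 0.587
```

Run:
```python
from h import *
st();f=snap('wrist','w21',(210,120,310,270),4)
```

```text
t 24.33 tcp [650.   26.7 261.7] yawY -21.5 tilt 0.27 F [ 1.1 -0.3  0.1] gap 50.1 j7 -0.59
```

View pics/w21.png

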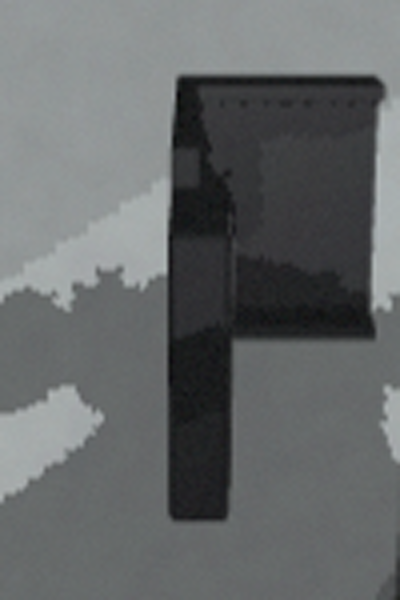

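Run:
```python
from h import *
f=load('w21')
tab(f,[(170,236),(232,234),(170,519),(228,519)],135,4,(210,120))
rel(f,(650,26.7),-21.5,(171,236),135,'+yback',4,(210,120));rel(f,(650,26.7),-21.5,(229,519),135,'-yfront',4,(210,120))
```

```text
tab c [650.8  22. ] len 48.5 th 9.6 yaw -21.7
+yback [655.4  46.1 135. ] fwd -2.1 lat 20.0
-yfront [646.4  -2.3 135. ] fwd 7.3 lat -28.3
```

{"api": "jog_arm", "payload": {
  "moves": [
    [[0.008, -0.039, -0.1, 0], [0.008, -0.039, -0.3, 0], [0.008, -0.039, -0.5, 0], [0.008, -0.039, -0.706, 0], [0.008, -0.039, -0.706, 0], [0.008, -0.039, -0.706, 0]]
  ]
}}

```text
clock: 24.88
tool_pos: [651.9, 19.7, 178.7]
tool_rot: [-2.599, -1.763, 0.002]
contact_force: [0.7, -0.8, 0.6]
finger_gap: 0.586
```

{"api": "jog_arm", "payload": {
  "moves": [
    [[0, 0, 0, 0], [0, 0, 0, 0], [0, 0, 0, 0], [0, 0, 0, 0], [0, 0, 0, 0], [0, 0, 0, 0], [0, 0, 0, 0]]
  ],
  "hand": 0
}}

```text
clock: 25.47
tool_pos: [652.6, 20.3, 180.1]
tool_rot: [2.599, 1.764, 0.002]
contact_force: [-1.4, -0.2, 4.6]
finger_gap: 0.102
```

Run:
```python
from h import *
st()
```

```text
t 25.47 tcp [652.6  20.3 180.1] yawY -21.7 tilt 0.07 F [-1.4 -0.2  4.6] gap 8.7 j7 -0.61
```

Gripped. Lifting to eye height and moving in front of the second-nearest stud, which is free.

{"api": "jog_arm", "payload": {
  "moves": [
    [[0, 0, 0.1, 0], [0, 0, 0.25, 0], [-0.1, 0, 0.4, 0], [-0.3, 0, 0.51, 0.02], [-0.5, 0, 0.51, 0.04], [-0.7, 0, 0.51, 0.06], [-0.83, -0.03, 0.51, 0.0725], [-0.83, -0.03, 0.51, 0.0725], [-0.83, -0.03, 0.51, 0.0725], [-0.83, -0.03, 0.51, 0.0725]]
  ]
}}

```text
clock: 26.3
tool_pos: [553.3, 16.4, 240.7]
tool_rot: [2.135, 2.303, 0.001]
contact_force: [0.8, 0.2, -1.8]
finger_gap: 0.102
```

Run:
```python
from h import *
st();f=snap('wrist','w22',(100,80,370,280),2.9);f=snap('scene','sc22',(140,100,320,250),4)
```

```text
t 26.30 tcp [553.3  16.4 240.7] yawY 4.3 tilt 0.07 F [ 0.8  0.2 -1.8] gap 8.7 j7 -0.10
```

View pics/w22.png

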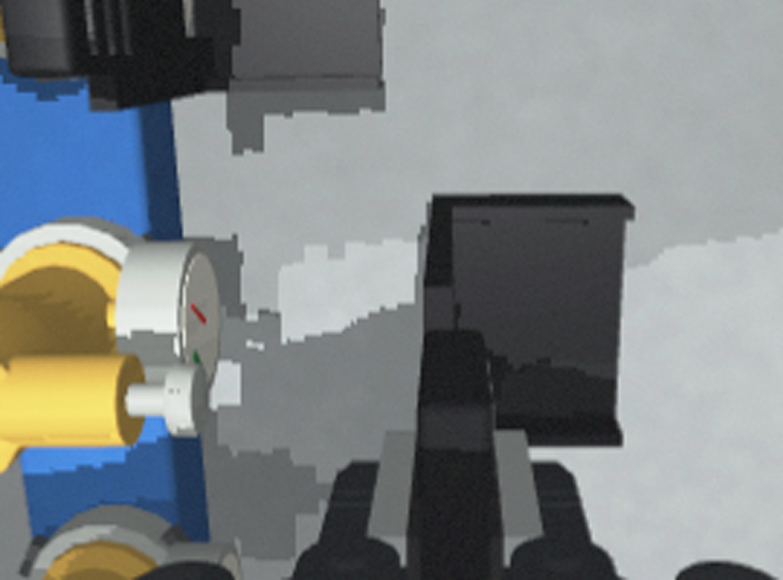

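View pics/sc22.png

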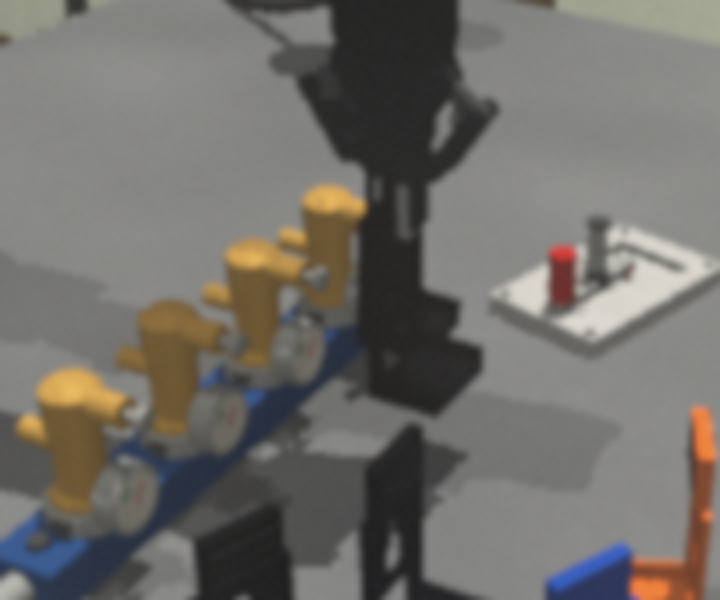

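Run:
```python
from h import *
f=load('w22');T=(553.3,16.4);z=240.7-81.1
for p,zz,n in [((150,401),120,'neck'),((185,401),120,'head'),((142,402),120,'boss'),((205,401),120,'headfront'),((438,287),z,'sh out'),((438,330),z,'sh in')]: rel(f,T,4.4,p,zz,n)
```

```text
neck [489.4   7.6 120. ] fwd -64.3 lat -3.8
head [497.    8.2 120. ] fwd -56.8 lat -3.9
boss [487.7   7.3 120. ] fwd -66.1 lat -4.1
headfront [501.3   8.5 120. ] fwd -52.5 lat -3.9
sh out [549.3  47.7 159.6] fwd -1.6 lat 31.5
sh in [549.8  40.4 159.6] fwd -1.7 lat 24.2
```

{"api": "jog_arm", "payload": {
  "moves": [
    [[-0.15, -0.03, 0.003, 0], [-0.33, -0.053, 0.003, 0], [-0.33, -0.053, 0.003, 0], [-0.33, -0.053, 0.003, 0], [-0.33, -0.053, 0.003, 0]]
  ]
}}

```text
clock: 26.82
tool_pos: [513.9, 10.4, 240.9]
tool_rot: [2.133, 2.305, 0.002]
contact_force: [0.1, -0.4, -1.8]
finger_gap: 0.108
```

Run:
```python
from h import *
st();f=snap('wrist','w23',(100,80,370,280),2.9)
```

```text
t 26.82 tcp [513.9  10.4 240.9] yawY 4.4 tilt 0.08 F [ 0.1 -0.4 -1.8] gap 9.2 j7 -0.05
```

View pics/w23.png

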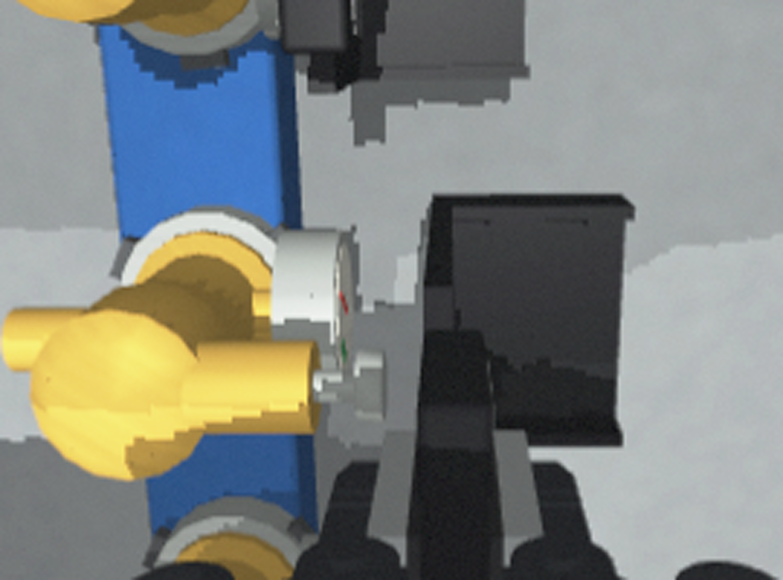

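Run:
```python
from h import *
f=load('w23');T=(513.9,10.4);z=240.9-81.1
for p,zz,n in [((335,386),120,'neck'),((370,386),120,'head'),((317,386),120,'boss'),((384,386),120,'headfront'),((438,287),z,'sh out'),((438,330),z,'sh in')]: rel(f,T,4.4,p,zz,n)
```

```text
neck [489.6   8.  120. ] fwd -24.4 lat -0.5
head [497.1   8.6 120. ] fwd -16.9 lat -0.5
boss [485.8   7.7 120. ] fwd -28.2 lat -0.5
headfront [500.1   8.8 120. ] fwd -13.9 lat -0.5
sh out [509.9  41.7 159.8] fwd -1.6 lat 31.6
sh in [510.4  34.4 159.8] fwd -1.6 lat 24.2
```

Aligned laterally to within about 0.1 mm. Pushing in.

{"api": "jog_arm", "payload": {
  "moves": [
    [[-0.04, -0.003, 0, 0], [-0.07, -0.005, 0, 0], [-0.09, -0.007, 0, 0], [-0.11, -0.008, 0, 0], [-0.13, -0.01, 0, 0], [-0.145, -0.011, 0, 0], [-0.16, -0.012, 0, 0], [-0.175, -0.013, 0, 0], [-0.185, -0.014, 0, 0], [-0.185, -0.014, 0, 0]]
  ]
}}

```text
clock: 27.7
tool_pos: [490.6, 8.5, 240.6]
tool_rot: [2.134, 2.305, -0.0]
contact_force: [0.8, 0.3, -1.4]
finger_gap: 0.106
```

Run:
```python
from h import *
st();f=snap('scene','sc24',(170,130,250,200),8);f=snap('wrist','w24',(200,150,290,250),6)
```

```text
t 27.70 tcp [490.6   8.5 240.6] yawY 4.4 tilt 0.01 F [ 0.8  0.3 -1.4] gap 9.0 j7 -0.02
```

View pics/sc24.png

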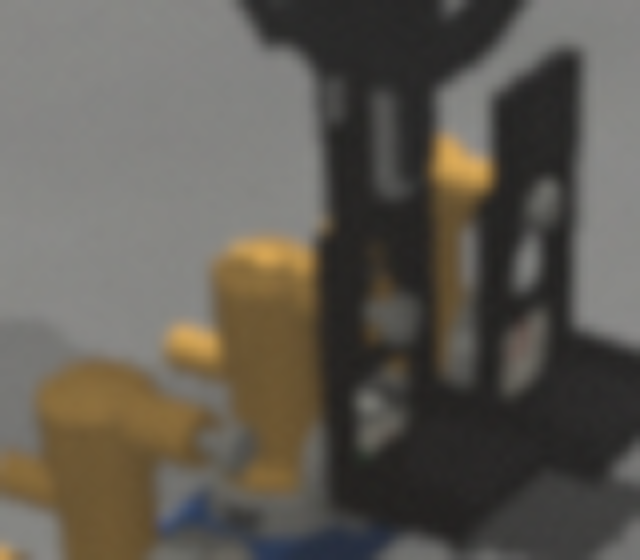

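View pics/w24.png

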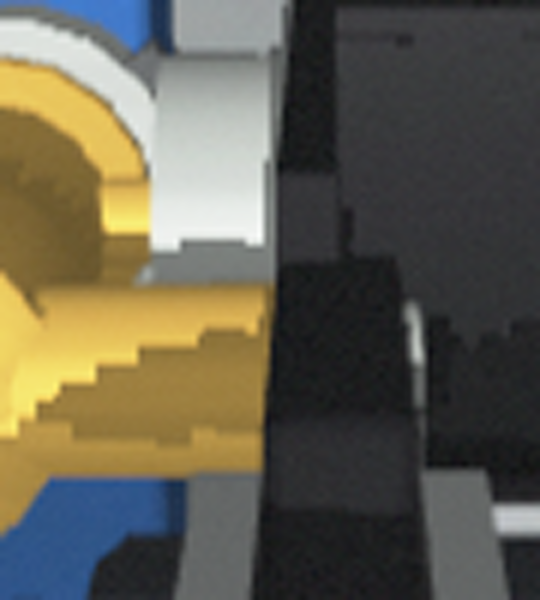

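The head is through the eye (scene (390,315)). Sliding down.

{"api": "jog_arm", "payload": {
  "moves": [
    [[0, 0, -0.03, 0], [0, 0, -0.06, 0], [0, 0, -0.08, 0], [0, 0, -0.1, 0], [0, 0, -0.1, 0]]
  ]
}}

```text
clock: 28.22
tool_pos: [490.4, 8.5, 227.8]
tool_rot: [-2.133, -2.305, 0.001]
contact_force: [0.2, -0.2, -1.5]
finger_gap: 0.106
```

{"api": "jog_arm", "payload": {
  "moves": [
    [[0, 0, -0.03, 0], [0, 0, -0.05, 0], [0, 0, -0.07, 0], [0, 0, -0.09, 0], [0, 0, -0.105, 0], [0, 0, -0.115, 0], [0, 0, -0.115, 0]]
  ]
}}

```text
clock: 28.8
tool_pos: [490.8, 8.6, 215.1]
tool_rot: [2.134, 2.306, -0.0]
contact_force: [-1.7, 0.8, 2.2]
finger_gap: 0.105
```

Bottomed (the z force rose by about 4 N). Releasing and rising.

{"api": "jog_arm", "payload": {
  "moves": [
    [[0, 0, -0.005, 0], [0, 0, -0.005, 0], [0, 0, -0.005, 0], [0, 0, -0.005, 0], [0, 0, 0.1, 0], [0, 0, 0.4, 0], [0, 0, 0.7, 0], [0, 0, 1, 0], [0, 0, 1, 0]]
  ],
  "hand": 32
}}

```text
clock: 29.55
tool_pos: [493.7, 9.0, 342.2]
tool_rot: [2.127, 2.299, 0.011]
contact_force: [1.3, -0.2, 0.8]
finger_gap: 0.372
```

Run:
```python
from h import *
st();f=snap('scene','sc25',(130,110,350,300),3.5)
```

```text
t 29.55 tcp [493.7   9.  342.2] yawY 4.4 tilt 0.71 F [ 1.3 -0.2  0.8] gap 31.8 j7 0.02
```

View pics/sc25.png

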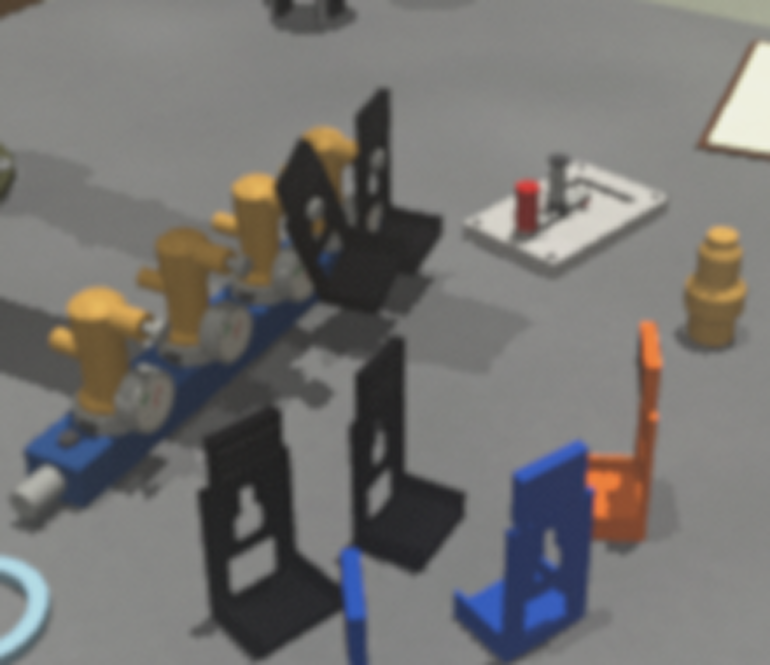

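The second guard appears rotated about its stud, with its top leaning toward (300,150). It may be swinging, so I'm waiting briefly and looking again.

{"api": "jog_arm", "payload": {
  "moves": [
    [[0.1, 0, 0.05, 0], [0.2, 0, 0.05, 0], [0.4, 0, 0.05, 0], [0.4, 0, 0.05, 0], [0.4, 0, 0.05, 0], [0.4, 0, 0.05, 0]]
  ]
}}

```text
clock: 30.1
tool_pos: [538.1, 8.7, 339.6]
tool_rot: [-2.132, -2.305, 0.002]
contact_force: [-0.1, 0.1, -0.4]
finger_gap: 0.375
```

Run:
```python
from h import *
st();f=snap('scene','sc26',(180,125,270,205),8);snap('wrist','w26',scale=1.5);snap('side','s26',(180,150,330,300),4)
```

```text
t 30.10 tcp [538.1   8.7 339.6] yawY 4.5 tilt 0.13 F [-0.1  0.1 -0.4] gap 32.1 j7 -0.04
```

View pics/sc26.png

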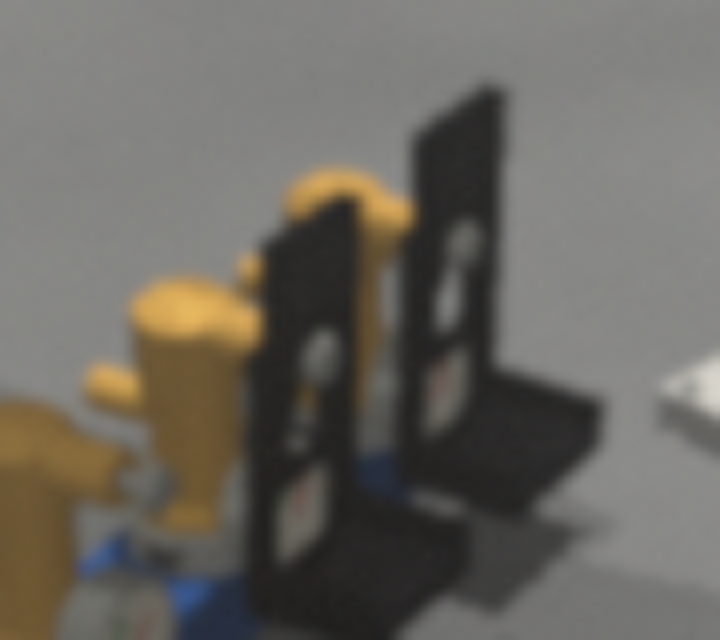

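View pics/w26.png

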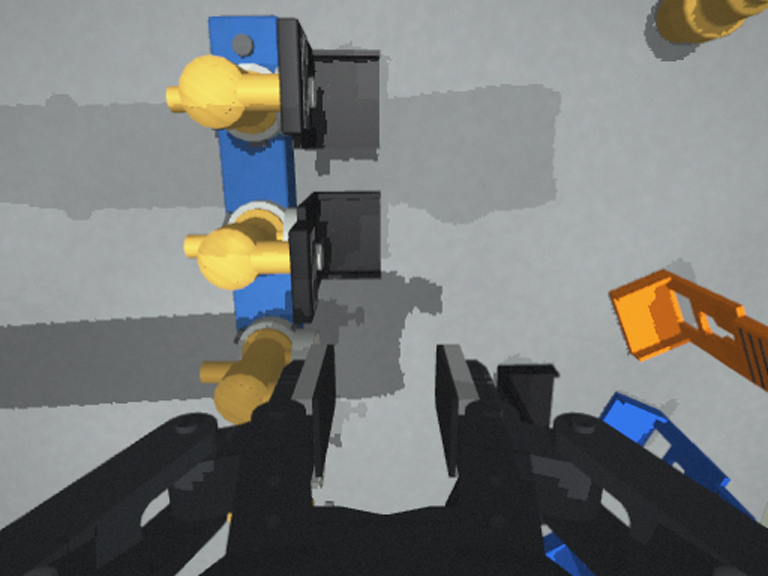

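View pics/s26.png

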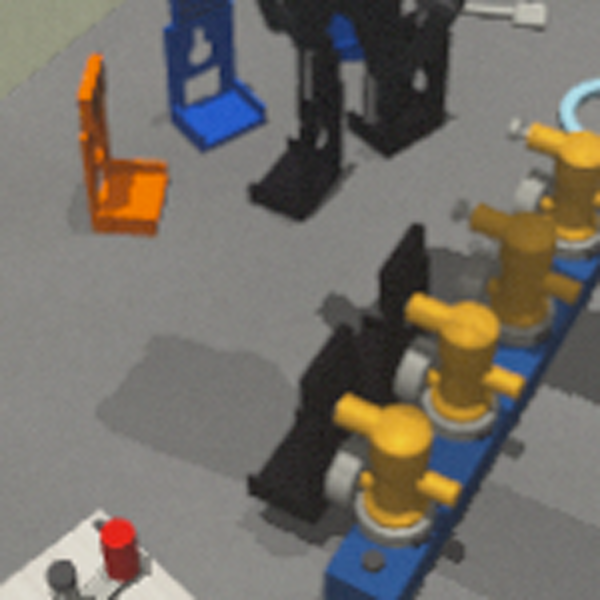

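The second guard has settled upright, with the head at the slot's top (320,350); it was only swinging. Next, the middle black guard.

{"api": "jog_arm", "payload": {
  "moves": [
    [[0.4, -0.4, 0, -0.005], [0.7, -0.7, -0.1, -0.011], [1, -1, -0.1, -0.011], [1, -1, -0.1, -0.011], [1, -1, -0.1, -0.011], [1, -1, -0.1, -0.011]]
  ],
  "hand": 50
}}

```text
clock: 30.75
tool_pos: [659.1, -114.9, 326.6]
tool_rot: [-2.216, -2.224, 0.003]
contact_force: [0.2, -0.2, -0.5]
finger_gap: 0.59
```

{"api": "jog_arm", "payload": {
  "moves": [
    [[0, -0.3, 0, 0], [0, -0.7, 0, 0], [0, -0.7, 0, 0], [0, -0.7, 0, 0], [0, -0.7, 0, 0]]
  ]
}}

```text
clock: 31.17
tool_pos: [658.1, -194.8, 329.6]
tool_rot: [2.213, 2.23, 0.001]
contact_force: [0.8, 0.2, 0.4]
finger_gap: 0.584
```

Run:
```python
from h import *
st();f=snap('wrist','w27',scale=1.5)
```

```text
t 31.17 tcp [ 658.1 -194.8  329.6] yawY 0.4 tilt 0.04 F [0.8 0.2 0.4] gap 49.9 j7 0.13
```

View pics/w27.png

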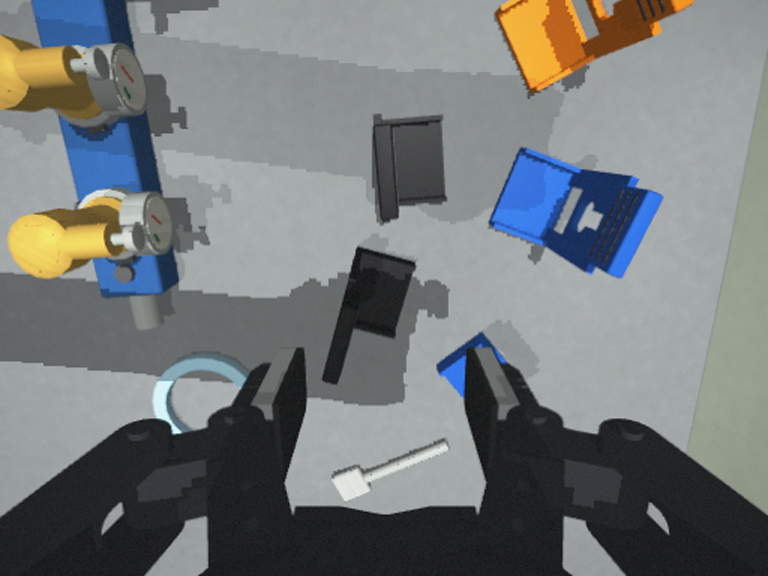

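Wrist view: the middle guard's tab is at (375–398, 125–221), slightly rotated. The last black guard is at (345,315). I'm enlarging the middle one.

Run:
```python
from h import *
crop('w27',(230,65,310,165),6,'w27c')
```

```text
(no output)
```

View pics/w27c.png

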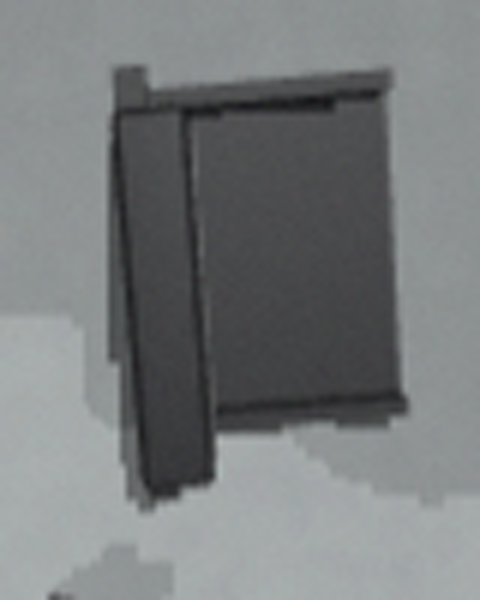

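Run:
```python
from h import *
tab(load('w27'),[(118,112),(184,110),(148,494),(212,484)],135,6,(230,65))
```

```text
tab c [ 659.6 -140.8] len 49.0 th 8.6 yaw 5.0
```

{"api": "jog_arm", "payload": {
  "moves": [
    [[0.012, 0.2, 0, 0.0128], [0.012, 0.44, -0.1, 0.0128], [0.012, 0.44, -0.3, 0.0128], [0.012, 0.44, -0.58, 0.0128], [0.012, 0.44, -0.58, 0.0128], [0.012, 0.44, -0.58, 0.0128]]
  ]
}}

```text
clock: 31.72
tool_pos: [659.1, -140.8, 258.1]
tool_rot: [-2.116, -2.318, 0.003]
contact_force: [-0.1, -0.2, 1.2]
finger_gap: 0.583
```

Run:
```python
from h import *
st();f=snap('wrist','w28',(210,120,310,270),4)
```

```text
t 31.72 tcp [ 659.1 -140.8  258.1] yawY 5.2 tilt 0.21 F [-0.1 -0.2  1.2] gap 49.8 j7 0.11
```

View pics/w28.png

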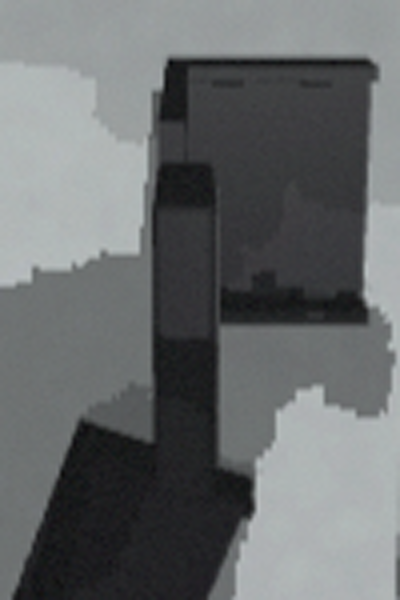

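Run:
```python
from h import *
f=load('w28'); T=(659.1,-140.8)
for p in [(155,207),(218,207),(158,470),(216,470),(158,490)]: rel(f,T,5.2,p,135,str(p),4,(210,120))
im=f['pixels'][120:270,210:310][:,:,::-1]; o=cv2.resize(np.clip(im.astype(float)*2.5,0,255).astype(np.uint8),None,fx=4,fy=4); cv2.imwrite('pics/w28b.png',o)
```

```text
(155, 207) [ 652.6 -116.   135. ] fwd -4.2 lat 25.3
(218, 207) [ 662.1 -115.1  135. ] fwd 5.3 lat 25.3
(158, 470) [ 656.7 -159.1  135. ] fwd -4.0 lat -18.0
(216, 470) [ 666.  -158.2  135. ] fwd 5.3 lat -18.0
(158, 490) [ 657.  -162.6  135. ] fwd -4.0 lat -21.5
```

View pics/w28b.png

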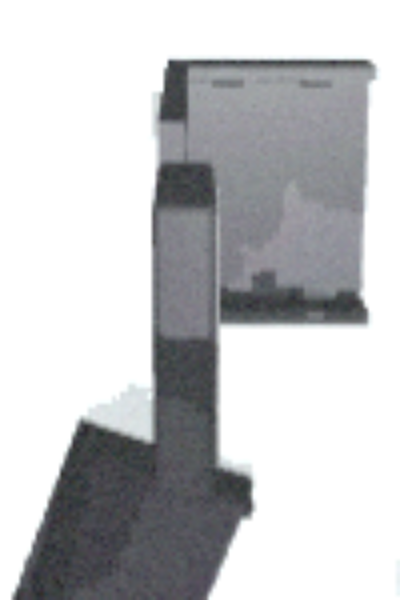

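{"api": "jog_arm", "payload": {
  "moves": [
    [[0.005, 0.005, -0.1, 0], [0.005, 0.005, -0.3, 0], [0.005, 0.005, -0.5, 0], [0.005, 0.005, -0.67, 0], [0.005, 0.005, -0.67, 0], [0.005, 0.005, -0.67, 0]]
  ]
}}

```text
clock: 32.27
tool_pos: [660.9, -142.2, 179.0]
tool_rot: [-2.121, -2.317, -0.0]
contact_force: [-0.1, 0.1, 1.0]
finger_gap: 0.587
```

{"api": "jog_arm", "payload": {
  "moves": [
    [[0, 0, 0, 0], [0, 0, 0, 0], [0, 0, 0, 0], [0, 0, 0, 0], [0, 0, 0, 0], [0, 0, 0, 0], [0, 0, 0, 0]]
  ],
  "hand": 0
}}

```text
clock: 32.85
tool_pos: [661.3, -142.2, 179.9]
tool_rot: [2.12, 2.317, 0.001]
contact_force: [-0.8, 0.2, 5.7]
finger_gap: 0.105
```

Run:
```python
from h import *
st()
```

```text
t 32.85 tcp [ 661.3 -142.2  179.9] yawY 5.1 tilt 0.09 F [-0.8  0.2  5.7] gap 9.0 j7 0.09
```

{"api": "jog_arm", "payload": {
  "moves": [
    [[0, 0, 0.1, 0], [0, 0, 0.25, 0], [-0.1, 0.05, 0.4, 0], [-0.3, 0.2, 0.51, 0], [-0.5, 0.35, 0.51, -0.002], [-0.7, 0.5, 0.51, -0.002], [-0.83, 0.48, 0.51, -0.002], [-0.83, 0.48, 0.51, -0.002], [-0.83, 0.48, 0.51, -0.002]]
  ]
}}

```text
clock: 33.6
tool_pos: [560.8, -84.8, 240.3]
tool_rot: [2.135, 2.303, -0.001]
contact_force: [0.8, -0.0, -2.3]
finger_gap: 0.105
```

Run:
```python
from h import *
st();f=snap('wrist','w29',(100,80,370,280),2.9)
```

```text
t 33.60 tcp [560.8 -84.8 240.3] yawY 4.3 tilt 0.08 F [ 0.8 -0.  -2.3] gap 9.0 j7 0.07
```

View pics/w29.png

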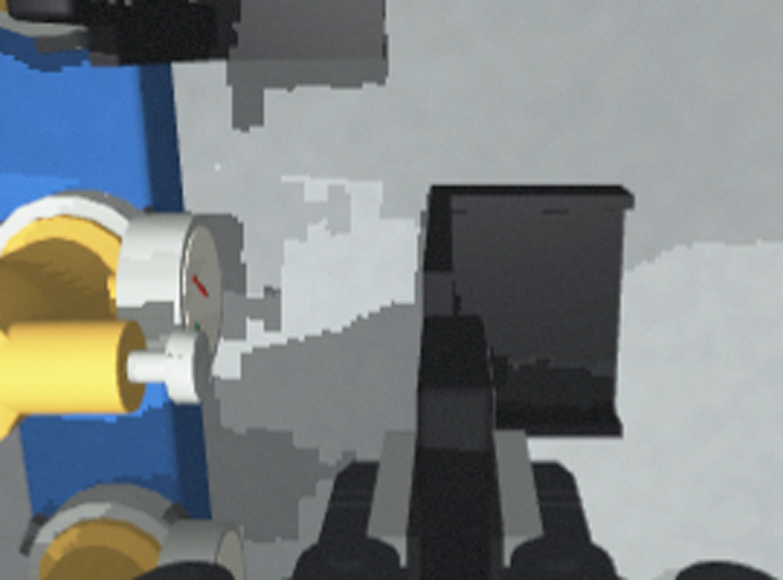

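Run:
```python
from h import *
f=load('w29');T=(560.8,-84.8);z=240.3-80.9
for p,zz,n in [((150,367),120,'neck'),((188,367),120,'head'),((143,367),120,'boss'),((207,367),120,'headfront'),((438,273),z,'sh out'),((438,316),z,'sh in')]: rel(f,T,4.4,p,zz,n)
```

```text
neck [497.1 -85.9 120. ] fwd -63.6 lat 3.8
head [505.1 -85.3 120. ] fwd -55.5 lat 3.8
boss [495.6 -86.  120. ] fwd -65.1 lat 3.8
headfront [509.2 -85.  120. ] fwd -51.5 lat 3.8
sh out [556.5 -51.2 159.4] fwd -1.7 lat 33.8
sh in [557.1 -58.5 159.4] fwd -1.7 lat 26.5
```

{"api": "jog_arm", "payload": {
  "moves": [
    [[-0.15, 0, 0.005, 0], [-0.333, -0.008, 0.005, 0], [-0.333, -0.008, 0.005, 0], [-0.333, -0.008, 0.005, 0], [-0.333, -0.008, 0.005, 0]]
  ]
}}

```text
clock: 34.07
tool_pos: [522.4, -85.8, 240.9]
tool_rot: [2.135, 2.303, 0.002]
contact_force: [0.8, 0.1, -2.0]
finger_gap: 0.105
```

Run:
```python
from h import *
st();f=snap('wrist','w30',(100,80,370,280),2.9)
```

```text
t 34.07 tcp [522.4 -85.8 240.9] yawY 4.3 tilt 0.08 F [ 0.8  0.1 -2. ] gap 9.0 j7 0.12
```

View pics/w30.png

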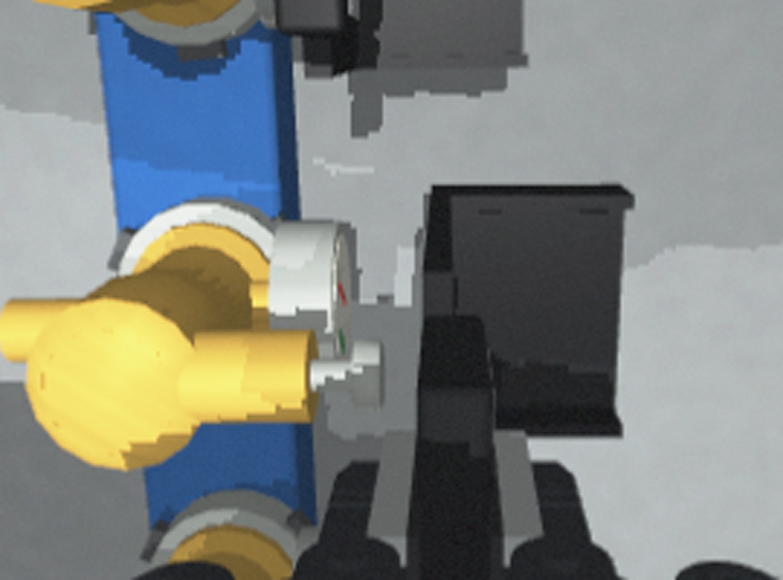

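Run:
```python
from h import *
f=load('w30');T=(522.4,-85.8);z=240.9-80.9
for p,zz,n in [((332,375),120,'neck'),((368,374),120,'head'),((314,376),120,'boss'),((382,374),120,'headfront'),((438,273),z,'sh out'),((438,316),z,'sh in')]: rel(f,T,4.3,p,zz,n)
```

```text
neck [497.4 -85.7 120. ] fwd -24.9 lat 2.0
head [505.  -84.9 120. ] fwd -17.2 lat 2.2
boss [493.6 -86.2 120. ] fwd -28.8 lat 1.8
headfront [508.  -84.7 120. ] fwd -14.3 lat 2.2
sh out [518.2 -52.  160. ] fwd -1.6 lat 34.0
sh in [518.8 -59.3 160. ] fwd -1.6 lat 26.7
```

{"api": "jog_arm", "payload": {
  "moves": [
    [[-0.04, -0.002, 0, 0], [-0.07, -0.004, 0, 0], [-0.09, -0.006, 0, 0], [-0.11, -0.007, 0, 0], [-0.13, -0.009, 0, 0], [-0.145, -0.01, 0, 0], [-0.16, -0.011, 0, 0], [-0.175, -0.012, 0, 0], [-0.185, -0.013, 0, 0], [-0.192, -0.013, 0, 0], [-0.192, -0.013, 0, 0]]
  ]
}}

```text
clock: 35.03
tool_pos: [498.1, -87.0, 240.6]
tool_rot: [2.135, 2.304, -0.0]
contact_force: [-0.7, 0.7, -2.2]
finger_gap: 0.106
```

Run:
```python
from h import *
st();f=snap('scene','sc31',(150,140,240,220),8);f=snap('wrist','w31',(200,150,290,250),6)
```

```text
t 35.03 tcp [498.1 -87.  240.6] yawY 4.4 tilt 0.01 F [-0.7  0.7 -2.2] gap 9.0 j7 0.16
```

View pics/sc31.png

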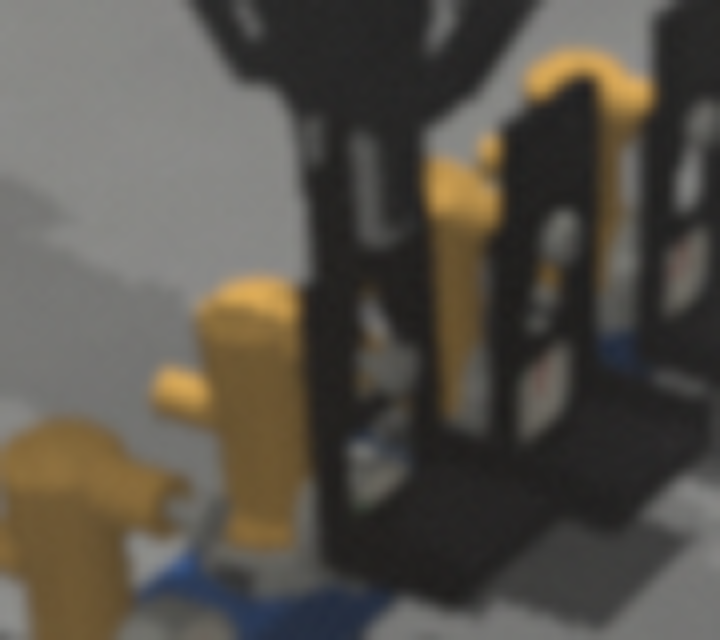

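View pics/w31.png

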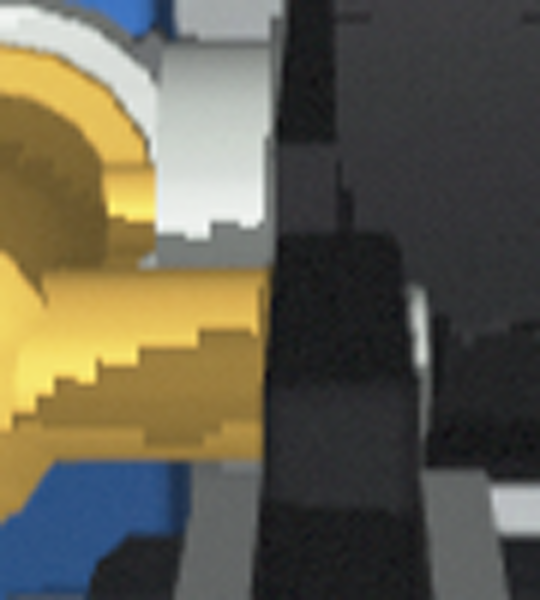

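The head is through the eye (scene (390,365)). Sliding down.

{"api": "jog_arm", "payload": {
  "moves": [
    [[0, 0, -0.03, 0], [0, 0, -0.06, 0], [0, 0, -0.08, 0], [0, 0, -0.1, 0], [0, 0, -0.1, 0]]
  ]
}}

```text
clock: 35.55
tool_pos: [498.0, -86.9, 227.8]
tool_rot: [-2.135, -2.304, 0.0]
contact_force: [-0.3, 0.5, -2.4]
finger_gap: 0.102
```

{"api": "jog_arm", "payload": {
  "moves": [
    [[0, 0, -0.03, 0], [0, 0, -0.05, 0], [0, 0, -0.07, 0], [0, 0, -0.09, 0], [0, 0, -0.105, 0], [0, 0, -0.115, 0], [0, 0, -0.115, 0]]
  ]
}}

```text
clock: 36.13
tool_pos: [498.2, -86.9, 214.9]
tool_rot: [-2.135, -2.304, 0.0]
contact_force: [-0.1, 0.3, 0.6]
finger_gap: 0.106
```

{"api": "jog_arm", "payload": {
  "moves": [
    [[0, 0, -0.008, 0], [0, 0, -0.008, 0], [0, 0, -0.008, 0], [0, 0, -0.008, 0], [0, 0, -0.008, 0], [0, 0, -0.008, 0], [0, 0, 0.1, 0], [0, 0, 0.3, 0], [0, 0, 0.6, 0], [0, 0, 1, 0], [0, 0, 1, 0]]
  ],
  "hand": 34
}}

```text
clock: 37.05
tool_pos: [500.8, -87.0, 341.9]
tool_rot: [2.128, 2.297, 0.008]
contact_force: [1.4, 1.5, 0.3]
finger_gap: 0.397
```

Run:
```python
from h import *
st();f=snap('scene','sc32',(130,110,350,300),3.5);snap('wrist','w32',scale=1.5)
```

```text
t 37.05 tcp [500.8 -87.  341.9] yawY 4.4 tilt 0.63 F [1.4 1.5 0.3] gap 33.9 j7 0.19
```

View pics/sc32.png

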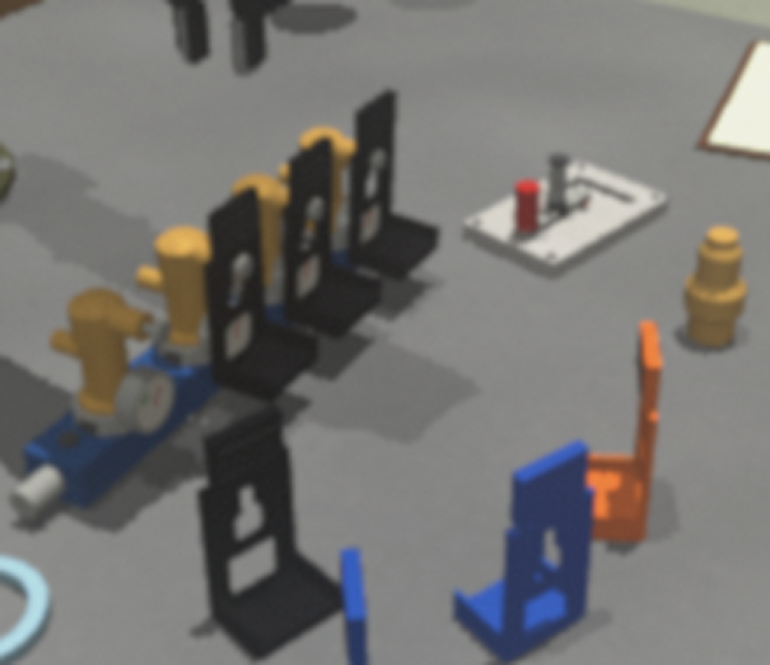

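Three guards hang upright. Now the last black guard, near (632,-242).

{"api": "jog_arm", "payload": {
  "moves": [
    [[0.3, -0.3, 0, -0.018], [0.6, -0.6, -0.1, -0.036], [0.94, -1, -0.1, -0.054], [0.94, -1, -0.1, -0.072], [0.94, -1, -0.1, -0.072], [0.94, -1, -0.1, -0.072]]
  ],
  "hand": 50
}}

```text
clock: 37.65
tool_pos: [610.7, -209.2, 317.9]
tool_rot: [-2.595, -1.76, 0.005]
contact_force: [-0.6, 0.5, -0.6]
finger_gap: 0.585
```

{"api": "jog_arm", "payload": {
  "moves": [
    [[0, -0.3, 0, 0], [0, -0.68, 0, 0], [0, -0.68, 0, 0], [0, -0.68, 0, 0], [0, -0.68, 0, 0]]
  ]
}}

```text
clock: 38.07
tool_pos: [610.4, -287.6, 322.0]
tool_rot: [-2.596, -1.767, 0.0]
contact_force: [1.1, 1.1, -0.7]
finger_gap: 0.586
```

Run:
```python
from h import *
st();f=snap('wrist','w33',scale=1.5);crop('w33',(220,65,320,165),6,'w33c')
```

```text
t 38.07 tcp [ 610.4 -287.6  322. ] yawY -21.5 tilt 0.10 F [ 1.1  1.1 -0.7] gap 50.1 j7 -0.09
```

View pics/w33.png

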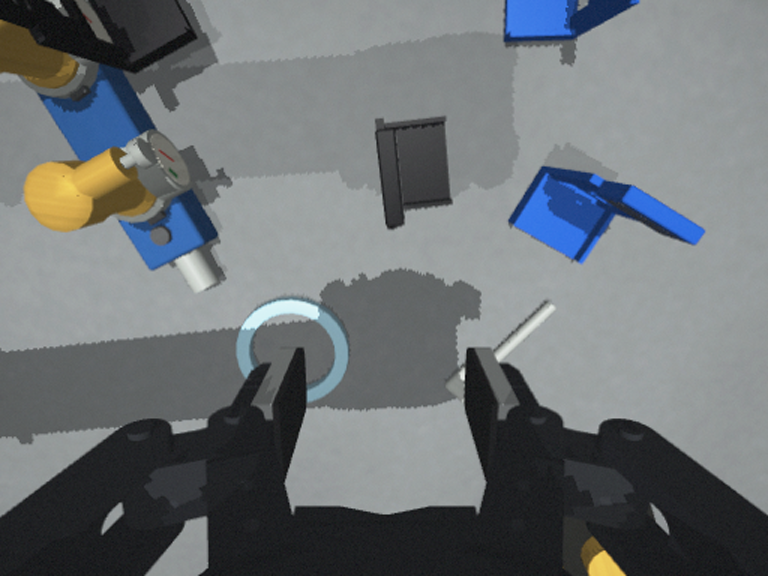

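View pics/w33c.png

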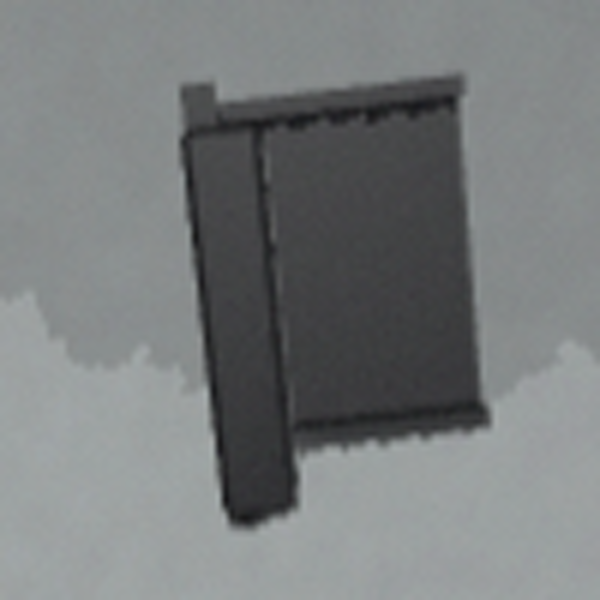

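Run:
```python
from h import *
tab(load('w33'),[(184,134),(258,128),(228,522),(296,510)],135,6,(220,65))
```

```text
tab c [ 632.7 -240.6] len 48.9 th 9.2 yaw -15.2
```

The last black guard's tab is measured at (632.7, -240.6), yaw −15°. Moving over it.

{"api": "jog_arm", "payload": {
  "moves": [
    [[0.1, 0.2, 0, 0.0175], [0.186, 0.392, -0.1, 0.0175], [0.186, 0.392, -0.3, 0.0175], [0.186, 0.392, -0.52, 0.0175], [0.186, 0.392, -0.52, 0.0175], [0.186, 0.392, -0.52, 0.0175]]
  ]
}}

```text
clock: 38.62
tool_pos: [632.6, -239.6, 259.3]
tool_rot: [-2.492, -1.908, 0.003]
contact_force: [-0.6, 0.7, 0.5]
finger_gap: 0.587
```

Run:
```python
from h import *
st();f=snap('wrist','w34',(210,120,310,270),4)
```

```text
t 38.62 tcp [ 632.6 -239.6  259.3] yawY -15.1 tilt 0.19 F [-0.6  0.7  0.5] gap 50.2 j7 -0.08
```

View pics/w34.png

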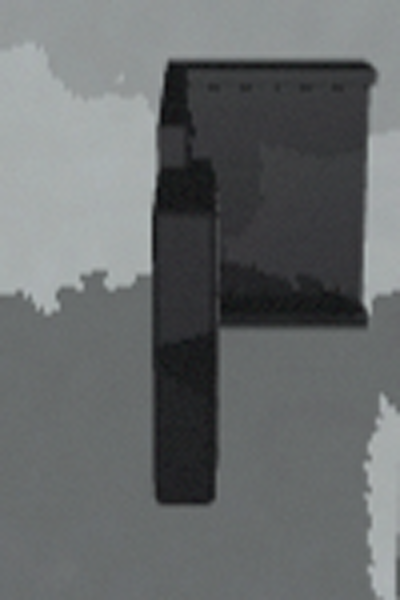

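Aligned and centred. Descending and gripping.

{"api": "jog_arm", "payload": {
  "moves": [
    [[0.004, 0, -0.1, 0], [0.004, 0, -0.3, 0], [0.004, 0, -0.5, 0], [0.004, 0, -0.68, 0], [0.004, 0, -0.68, 0], [0.004, 0, -0.68, 0]]
  ]
}}

```text
clock: 39.17
tool_pos: [633.6, -241.7, 178.6]
tool_rot: [-2.496, -1.906, 0.001]
contact_force: [0.1, -0.2, 0.8]
finger_gap: 0.589
```

{"api": "jog_arm", "payload": {
  "moves": [
    [[0, 0, 0, 0], [0, 0, 0, 0], [0, 0, 0, 0], [0, 0, 0, 0], [0, 0, 0, 0], [0, 0, 0, 0], [0, 0, 0, 0]]
  ],
  "hand": 0
}}

```text
clock: 39.75
tool_pos: [634.2, -241.6, 179.9]
tool_rot: [2.496, 1.906, 0.001]
contact_force: [-1.8, 0.6, 4.6]
finger_gap: 0.1
```

Run:
```python
from h import *
st()
```

```text
t 39.75 tcp [ 634.2 -241.6  179.9] yawY -15.3 tilt 0.08 F [-1.8  0.6  4.6] gap 8.6 j7 -0.10
```

{"api": "jog_arm", "payload": {
  "moves": [
    [[0, 0, 0.1, 0], [0, 0, 0.25, 0], [-0.1, 0.1, 0.4, 0.01], [-0.2, 0.2, 0.51, 0.03], [-0.4, 0.4, 0.51, 0.05], [-0.542, 0.545, 0.51, 0.0547], [-0.542, 0.545, 0.51, 0.0547], [-0.542, 0.545, 0.51, 0.0547], [-0.542, 0.545, 0.51, 0.0547]]
  ]
}}

```text
clock: 40.5
tool_pos: [569.0, -176.9, 240.3]
tool_rot: [2.134, 2.304, -0.0]
contact_force: [-0.2, 0.3, -1.3]
finger_gap: 0.105
```

Run:
```python
from h import *
st();f=snap('wrist','w35',(100,80,370,280),2.9)
```

```text
t 40.50 tcp [ 569.  -176.9  240.3] yawY 4.4 tilt 0.07 F [-0.2  0.3 -1.3] gap 8.9 j7 0.21
```

View pics/w35.png

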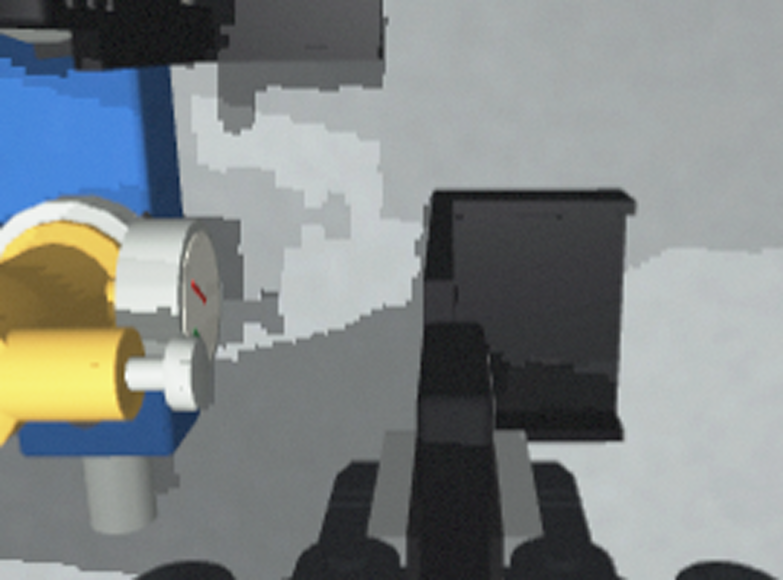

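Run:
```python
from h import *
f=load('w35');T=(569,-176.9);z=240.3-80.9
for p,zz,n in [((147,375),120,'neck'),((186,374),120,'head'),((141,375),120,'boss'),((206,374),120,'headfront'),((438,280),z,'sh out'),((438,323),z,'sh in')]: rel(f,T,4.4,p,zz,n)
```

```text
neck [ 504.7 -179.8  120. ] fwd -64.4 lat 2.0
head [ 513. -179.  120.] fwd -56.0 lat 2.2
boss [ 503.4 -179.9  120. ] fwd -65.7 lat 2.0
headfront [ 517.2 -178.7  120. ] fwd -51.8 lat 2.2
sh out [ 564.8 -144.5  159.4] fwd -1.7 lat 32.7
sh in [ 565.4 -151.8  159.4] fwd -1.7 lat 25.3
```

{"api": "jog_arm", "payload": {
  "moves": [
    [[-0.15, 0, 0.005, 0], [-0.333, -0.012, 0.005, 0], [-0.333, -0.012, 0.005, 0], [-0.333, -0.012, 0.005, 0], [-0.333, -0.012, 0.005, 0], [-0.333, -0.012, 0.005, 0]]
  ]
}}

```text
clock: 41.05
tool_pos: [529.8, -177.8, 240.7]
tool_rot: [2.134, 2.305, 0.002]
contact_force: [0.2, -0.9, -2.2]
finger_gap: 0.105
```

Run:
```python
from h import *
st();f=snap('wrist','w36',(100,80,370,280),2.9)
```

```text
t 41.05 tcp [ 529.8 -177.8  240.7] yawY 4.4 tilt 0.06 F [ 0.2 -0.9 -2.2] gap 8.9 j7 0.26
```

View pics/w36.png

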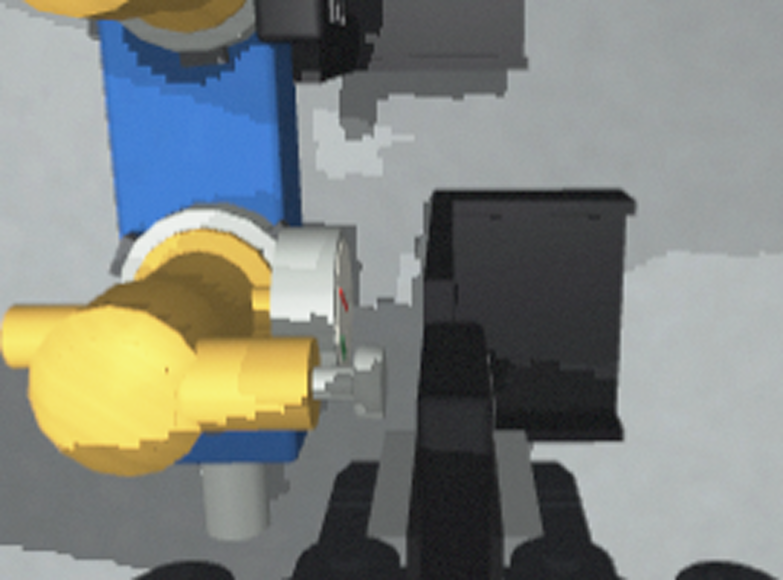

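Aligned the same as for the previous two studs. Pushing in.

{"api": "jog_arm", "payload": {
  "moves": [
    [[-0.04, -0.003, 0, 0], [-0.07, -0.005, 0, 0], [-0.09, -0.007, 0, 0], [-0.11, -0.009, 0, 0], [-0.13, -0.011, 0, 0], [-0.145, -0.012, 0, 0], [-0.16, -0.013, 0, 0], [-0.175, -0.014, 0, 0], [-0.185, -0.015, 0, 0], [-0.192, -0.015, 0, 0], [-0.192, -0.015, 0, 0]]
  ]
}}

```text
clock: 42.02
tool_pos: [505.7, -179.4, 240.6]
tool_rot: [2.134, 2.305, -0.0]
contact_force: [-0.2, 0.2, -1.8]
finger_gap: 0.103
```

Run:
```python
from h import *
st();f=snap('scene','sc37',(130,150,230,240),7);f=snap('wrist','w37',(200,150,290,250),6)
```

```text
t 42.02 tcp [ 505.7 -179.4  240.6] yawY 4.4 tilt 0.01 F [-0.2  0.2 -1.8] gap 8.8 j7 0.30
```

View pics/sc37.png

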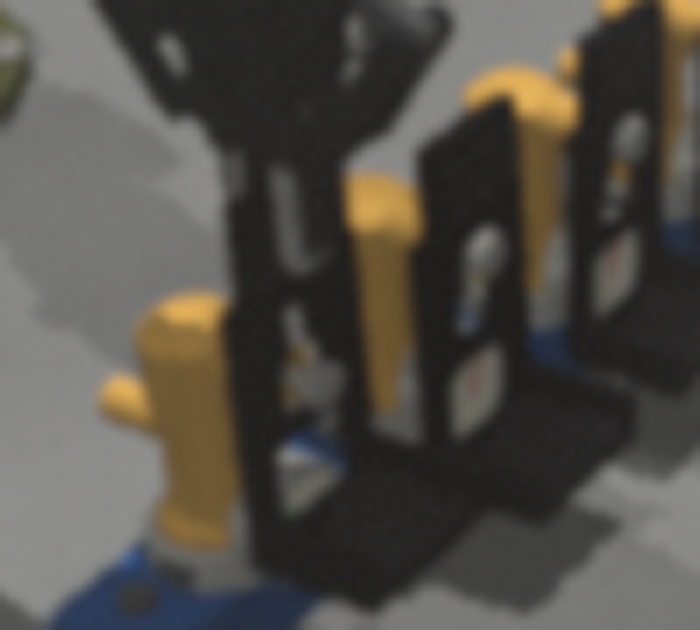

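View pics/w37.png

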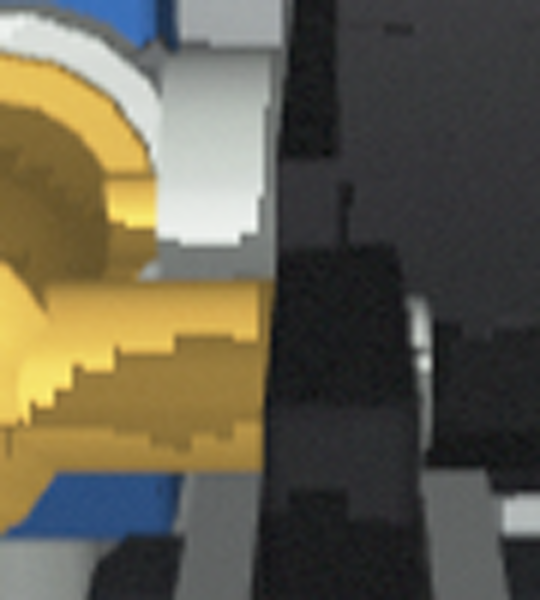

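The head is through the eye (scene (315,385)). Sliding down.

{"api": "jog_arm", "payload": {
  "moves": [
    [[0, 0, -0.03, 0], [0, 0, -0.06, 0], [0, 0, -0.08, 0], [0, 0, -0.1, 0], [0, 0, -0.1, 0]]
  ]
}}

```text
clock: 42.53
tool_pos: [505.5, -179.3, 227.8]
tool_rot: [-2.133, -2.305, 0.0]
contact_force: [-0.4, -0.3, -1.7]
finger_gap: 0.103
```

{"api": "jog_arm", "payload": {
  "moves": [
    [[0, 0, -0.03, 0], [0, 0, -0.05, 0], [0, 0, -0.07, 0], [0, 0, -0.09, 0], [0, 0, -0.105, 0], [0, 0, -0.117, 0], [0, 0, -0.117, 0]]
  ]
}}

```text
clock: 43.12
tool_pos: [505.9, -179.3, 215.0]
tool_rot: [2.134, 2.306, -0.0]
contact_force: [-2.2, 0.8, 2.3]
finger_gap: 0.105
```

{"api": "jog_arm", "payload": {
  "moves": [
    [[0, 0, -0.004, 0], [0, 0, -0.004, 0], [0, 0, -0.004, 0], [0, 0, -0.004, 0], [0, 0, -0.004, 0], [0, 0, -0.004, 0], [0, 0, 0.1, 0], [0, 0, 0.3, 0], [0, 0, 0.6, 0], [0, 0, 1, 0], [0, 0, 1, 0]]
  ],
  "hand": 34
}}

```text
clock: 44.03
tool_pos: [508.4, -179.6, 342.9]
tool_rot: [2.126, 2.298, 0.006]
contact_force: [1.4, 0.4, 0.5]
finger_gap: 0.398
```

{"api": "jog_arm", "payload": {
  "moves": [
    [[0.5, 0, 0, 0], [1, 0, 0, 0], [1, -0.5, 0, 0], [1, -1, 0, 0], [1, -1, 0, 0], [1, -1, 0, 0], [1, -1, 0, 0], [1, -1, 0, 0], [1, -1, 0, 0], [1, -1, 0, 0], [1, -1, 0, 0], [1, -1, 0, 0]]
  ]
}}

```text
clock: 45.03
tool_pos: [625.9, -298.3, 335.2]
tool_rot: [2.132, 2.307, 0.0]
contact_force: [-0.1, 0.1, 0.6]
finger_gap: 0.402
```

Run:
```python
from h import *
st();f=snap('scene','sc38',(130,110,350,300),3.5);crop('sc38',(150,125,250,215),7.5,'sc38c');snap('side','s38',(130,150,350,350),3.5)
```

```text
t 45.03 tcp [ 625.9 -298.3  335.2] yawY 4.5 tilt 0.05 F [-0.1  0.1  0.6] gap 34.4 j7 0.34
```

View pics/sc38.png

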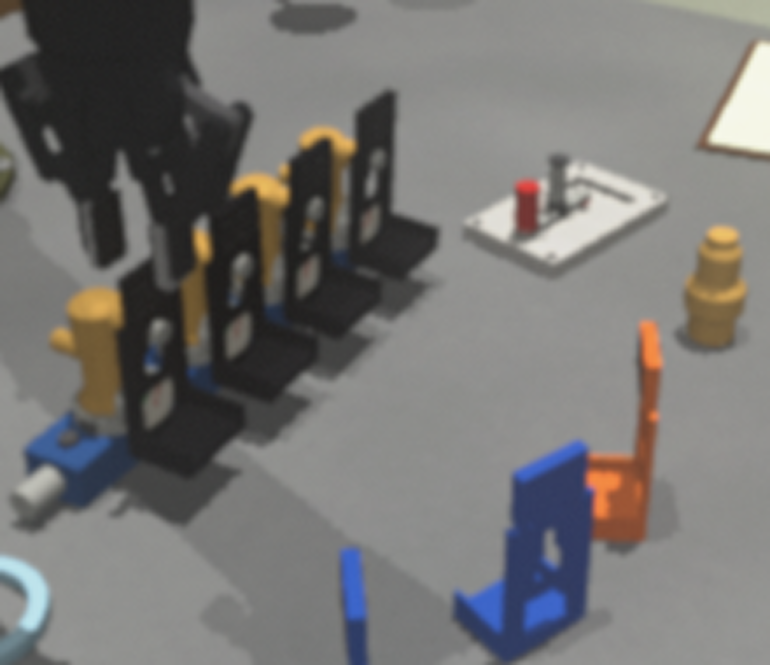

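View pics/sc38c.png

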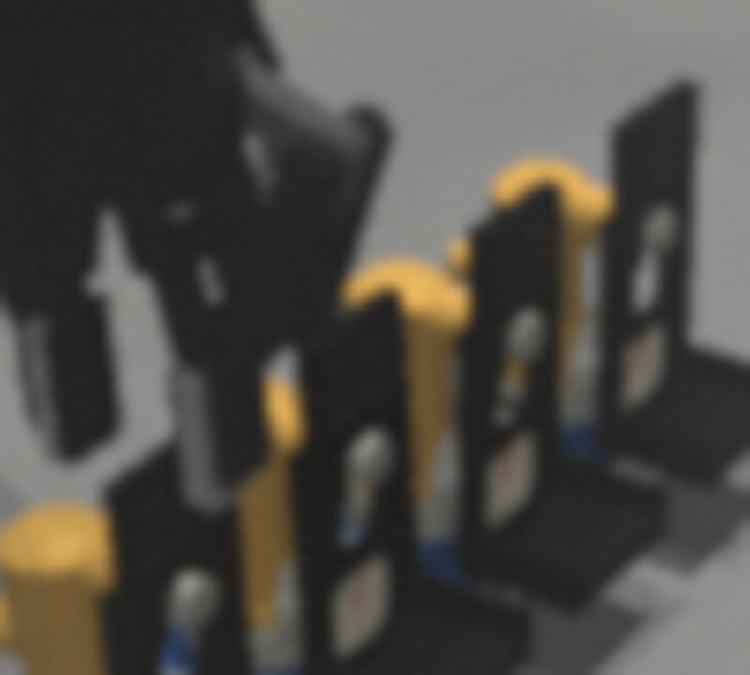

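View pics/s38.png

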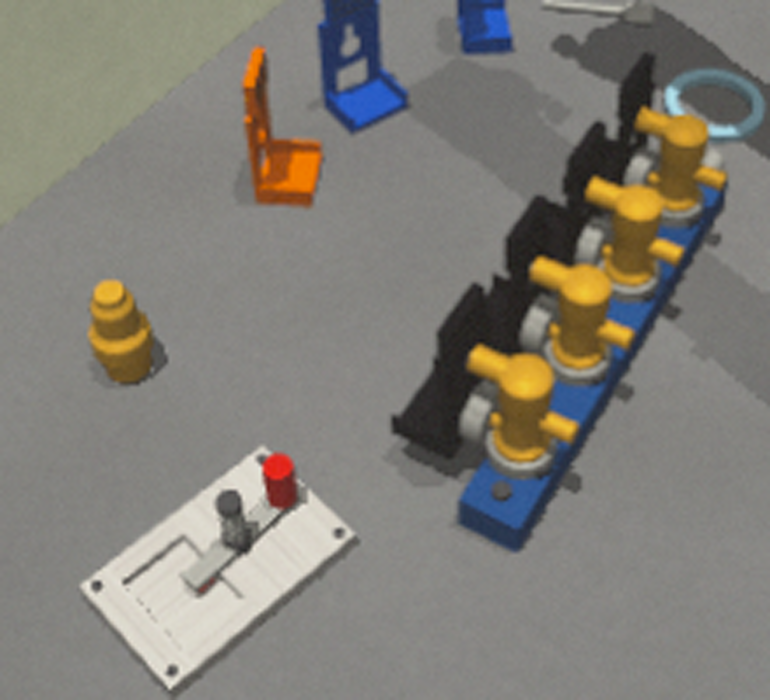

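All four guards hang upright with heads at the slot tops (scene crop: (190,600), (368,455), (522,335), (658,225)). The finger is over the empty nest and down. I'll do a quick bystander comparison, then hand in.

Run:
```python
from h import *
a=load('side0')['pixels'].astype(int);b=load('s38')['pixels'].astype(int)
for n,(x0,y0,x1,y1) in dict(head=(150,225,176,262),ring=(318,167,350,192),pin=(286,146,320,160)).items():
    print(n,np.abs(a[y0:y1,x0:x1]-b[y0:y1,x0:x1]).mean().round(1))
f=load('s38'); g=load('side0')
print([plane(f,((278/3.5)+130,(464/3.5)+150),65).round(1)])
job_done(); st()
```

```text
head 1.9
ring 37.6
pin 27.2
[array([558.4, 220.1,  65. ])]
the job is handed in; nothing more can be done
the job is handed in; nothing more can be done
```

Run:
```python
from h import *
a=load('side0')['pixels'];b=load('s38')['pixels']
o=np.vstack([x[140:200,280:360,::-1] for x in (a,b)]);cv2.imwrite('pics/cmp.png',cv2.resize(o,None,fx=5,fy=5))
```

```text
(no output)
```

View pics/cmp.png

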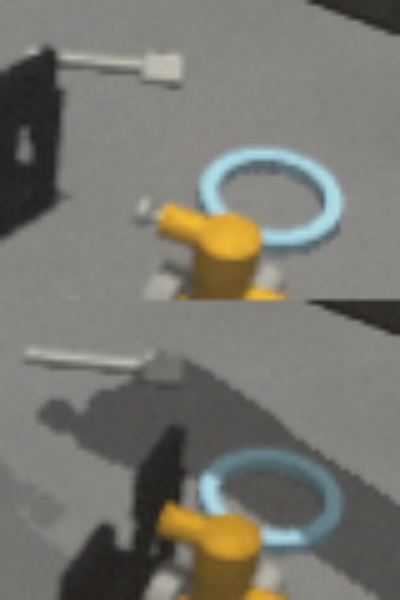

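I handed the job in at about 45 s on the clock (limit 200 s); no verdict was reported. All four black guards hang on a stud each. I lifted the finger and swung it about 1.3 rad clear with guard n still in its nest. Guard n went on first. I then swung the finger back over the empty nest and down, and hung the other three.

**What the last checks showed:**
- **Guards:** the scene view shows all four upright with the stud head at the top of the slot. Each guard met firm resistance at the end of its slide. I judged seating by eye and force and did not measure it to the 7 mm limit.
- **Finger:** it is down, and the knob reads within about 1 mm of where it started.
- **Robot:** it was clear of everything and felt no contact.

**Checks that disagreed:**
- **Second guard:** it swung visibly on its stud just after I let go, then settled upright in later views.
- **Collar ring and handle pin:** an automatic before/after image comparison, printed in the same script that handed in the job, showed large differences for both. I compared the saved pictures afterwards. Both are where they were, and the difference came from the arm's shadow plus the guard that had partly hidden the pin. The valve head matched directly.

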